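Take the bore size of a laser-head housing with a telescoping gauge

ROBOT

A 6-joint arm with a two-finger parallel gripper is mounted at the origin on the work surface. World frame = base frame: x ahead of the robot, y to its left, z up, the work surface at z = 0. Lengths are in mm, angles in rad, forces in N, time in s.
With the tool pointing down it reaches from about 350 to 975 mm from the base axis. Payload 7.1 kg.
Tool frame: the origin (TCP) lies at the centre of the arm's flange, where the gripper is bolted on; the fingertips stand 182 mm ahead of it and the grasp point (between the pads) lies 163 mm ahead of it; z points along the fingers, y is the direction in which the jaws open and shut (so a half turn about z gives the same grasp; the last joint's range is limited). The gripper opens to 88 mm and grips with 3 to 60 N. Pads are 20 mm wide; open, the fingers measure 115 mm over their backs; the gripper's body (75 mm by 178 mm) begins 61 mm behind the grasp point.
Start: joints at [1.263, 0.423, 1.63, -0, 1.089, -0.019], TCP at [177.97, 599.11, 404.675] pointing down, gripper open.
Joint ranges: [-3, 3], [-0.9, 2.11], [0.09, 2.58], [-1.31, 4.45], [0.11, 2.69], [-2.54, 2.54]. Speed limits (rad/s): [2.39, 2.39, 3.01, 3.14, 3.14, 3.14].

INTERFACE

Orientations are given as a unit quaternion [w, x, y, z].
In Python, from workcell import ctrl gives the robot as it stands.
- The arm moves only by the tool carry_out, never from a script. Its argument "plan" is one flat list of numbers, 5 for each row, row after row: the opening, from 0 (shut) to 1 (fully open), then the shift along the tool's x, y, z in units of 25 mm (1.0 is 25 mm), then the turn about the tool's z in units of 6 degrees (1.0 is 6 degrees). In form: [gripper, x, y, z, turn, gripper, x, y, z, turn, ...]. A call has 1 to 20 rows; each row shifts and turns the pose as measured when the row begins, along the tool's axes as they then stand; what a row does not reach is not made up. A row lasts 1/8 s, in which the tool goes at most 62.5 mm and 10.7 degrees, less where a joint would pass 70% of its speed; a pose out of reach is approached as far as the arm can. A call is refused whole if a number of a shift passes 1 or a number of a turn 1, either way. A call with a gripper value outside its range is refused whole. The fingers move at their own pace and stop on an object; "grip_force" is the grip in N (left out, the last holds). Time passes only in rows, so rows that do not move let the fingers close. It gives the time, the measured TCP pose, the force and the opening at its end, in the units of the state.
- ctrl.observe(): the state, without advancing time (a new reading comes with each control period).
- ctrl.capture(name): name is "side" or "top" or "wrist"; returns the picture (480x640x3 uint8, red, green, blue); there is no depth.
- ctrl.camera_info(name): a dict with "intrinsics" (3x3 intrinsics, pixels), "k1" (the pictures are not rectified: a ray, as slopes to the right and down, at radius r is drawn at 1 + k1 r^2 times it, then the intrinsics apply), "R" (3x3) and "t" (3): a world point X has camera coordinates R X + t; the wrist camera has in their place "hand_eye" (4x4, takes a point from camera to tool coordinates, whose origin is the TCP and whose axes are the flange's). Camera axes: x right, y down, z forward; pixel columns grow to the right and rows downward; lengths in mm; the calibration is good to about 2 mm. A picture is of the moment at which its call begins: read the wrist's pose just before it. camera_info takes no time and is no camera call.
- ctrl.close_job(): hands the job in, once; it reports no verdict.
The state is a dict: "time_s": time; "joint_positions": joint angles; "joint_vel": joint speeds; "tau": joint torques, N m; "tcp_pos": TCP position; "tcp_rot": TCP orientation; "ft_force": force on the tool from outside, world axes, zero at the start; "moment": the same for the moment, N m; "finger_gap": finger opening in mm.
Only numpy, scipy, OpenCV 4.12 (cv2) and the standard library are available. Lean on these libraries where they do the work, as an engineer would, in place of code of your own. Each camera call takes 0.05 s, during which the arm holds its last target.

TASK

Take the telescoping gauge by its black grip and, without pushing its red knob yet, lower it, without dropping it, into the bore of the aluminium housing until you feel it rest on the stop disc somewhere down there, then let go. Next push the red knob down until both brass plungers have sprung out against the bore wall, then let the knob come back up so that it locks them; draw the gauge out and stand it, upright and still locked at the bore's size, in the middle part of the round dark granite plate, and let go. Work by feel, with a light grip: the gauge must never be forced against the housing (stay well under 40 N), and leave the other things on the bench where they are.

Things in the scene. Friction and masses are not known exactly. Their poses are not given: they have to be found in the camera images.
- gauge_grip (a point): centre of the gauge's black grip: upright bar 30 x 30 mm (flats square to the gauge's x and y), 88 to 138 mm above the foot; this point is 113 mm above it. z up along the gauge, x along its plungers. The gauge (0.48 kg, 154 mm tall) starts upright on a fixed cork mat 6 mm thick. A grip of 20 to 25 N carries it; a hard grip taken off-centre while it is in the bore forces it against the wall
- gauge_foot (a point): centre of the underside of the gauge's round steel pilot foot: 54 mm across, 12 mm high, its lower edge chamfered by 2 mm (50.4 mm across at the very bottom). Above it, the stem is 22 mm across up to the grip, crossed at 30 mm above the foot by a dark barrel 18 mm across and 40 mm long
- knob_top (a point): centre of the flat top of the red round clamp knob on top of the grip: 20 mm across, 10 mm high, its top 154 mm above the foot when up (41 mm above the grip's centre)
- lock_knob (a joint): how far the red knob is pushed down, m: 0 up (plungers clamped), 0.006 at its stop. A spring holds it up: 8 N starts it, 10 N at 4 mm, 11 N just before the rigid stop. More than about 1 mm down, the plungers are free and spring outwards within about half a second; when let up, it clamps them where they are (it holds about 6 N at each plunger). The plungers cannot be put back once out
- tip_a (a point): outer end of the brass plunger on the gauge's +x side, 30 mm above the foot; plungers are 10 mm thick with round ends. The two ends are 48 mm apart at the start (pulled in), 56 mm when they touch the bore wall, 66 mm when fully out
- tip_b (a point): outer end of the brass plunger on the gauge's -x side, otherwise as tip_a
- bore_mouth (a point): centre of the mouth of the bore, level with the flat top of the fixed round aluminium housing (92 mm across, with a flange 110 mm across at its foot, 86 mm high). The bore is upright, 56 mm across (so the gauge's foot has 1 mm of play all round), with a sharp rim. A flat rigid brass stop disc closes it from below, 38 to 66 mm under the mouth: its height is set anew each time and not measured, so it must be felt for
- plate_top (a point): centre of the top of the round dark granite plate, fixed, 130 mm across and 20 mm thick
- screwdriver: a loose screwdriver, 170 mm long, lying on the bench; origin at its underside's centre; not part of the job
- spare_ring: a loose aluminium ring, 60 mm across, 18 mm high, hole 42 mm; origin at its underside's centre; not part of the job
- screw_jar: a loose clear jar with a white lid, 54 mm across, 70 mm high; origin at its underside's centre; not part of the job
- post: a loose upright steel optics post, 75 mm high, foot 32 mm across; origin at its underside's centre; not part of the job
- lens_mount: a loose round black lens mount on a small foot, 61 mm high; origin at its underside's centre; not part of the job
- parts_tray: a loose blue parts tray, 100 x 130 mm, 35 mm high; origin at its underside's centre; not part of the job
- clamp_block: a loose brass block, 50 x 35 mm, 28 mm high; origin at its underside's centre; not part of the job
Things that resemble listed ones, but are neither listed nor needed, are in the scene too. There is more than one size of the part that bears bore_mouth; the job needs the largest.

How it is judged:
By the outcome, as a careful person would: the job done as asked, in the order asked, and still so for the second after the job is handed in, with the robot touching nothing.
It also fails if it takes over 72 s, if anything falls off the work surface, if the arm or the gripper's body presses on something with over 40 N, if the wrist force passes 120 N, or if a joint passes its speed limit or range.

## Working session

There is one attempt and no reset: what is moved stays moved. The work goes in short steps, Python scripts to look and compute and a tool call to move; the robot and the scene stay as the last step left them, time stands still between calls to the robot, and variables do not carry over. Pictures are saved under pics/ and viewed, and the job is handed in when it is done.

Besides the shell and the picture viewer there is one more tool, called after ">>>" by a JSON object that holds its "method" and its "body". carry_out: Moves the arm, as the interface text tells. Its arguments: {"type":"object","properties":{"plan":{"type":"array"},"grip_force":{"type":"number"}},"required":["plan"]}

```bash
ls; mkdir -p pics
python3 - <<'E'
from workcell import ctrl
import cv2,numpy as np
print(ctrl.observe())
for n in ("side","top","wrist"):
    print(n,ctrl.camera_info(n))
    cv2.imwrite(f"pics/{n}0.png",ctrl.capture(n)[:,:,::-1])
E
```

```text
pics
{'time_s': 0.0, 'joint_positions': array([ 1.26298568e+00,  4.23888466e-01,  1.63071038e+00,  1.69784363e-05,
        1.08860860e+00, -1.89899222e-02]), 'joint_vel': array([-2.73827795e-05, -1.48414070e-04,  5.65348166e-04,  5.67810096e-04,
       -9.89576136e-04,  1.51878946e-03]), 'tau': array([ 3.45906366e-03, -5.44642246e+01, -2.73660707e+01,  6.45118416e-02,
        2.28686171e-02, -1.17916543e-04]), 'tcp_pos': array([177.89485229, 598.85077544, 403.86373237]), 'tcp_rot': array([-1.38759850e-04,  1.43912812e-01,  9.89590042e-01, -7.95414893e-04]), 'ft_force': array([ 0.22062329, -0.83900183,  0.34347574]), 'moment': array([ 0.07336473,  0.01016597, -0.09469553]), 'finger_gap': 87.84766127713054}
side {'intrinsics': array([[498.81301752,   0.        , 322.27037327],
       [  0.        , 498.81301752, 246.95615975],
       [  0.        ,   0.        ,   1.        ]]), 'k1': -0.04402996059330504, 'R': array([[-0.92496148, -0.37977454,  0.01475015],
       [-0.29344387,  0.68895805, -0.6627424 ],
       [ 0.24153045, -0.61733953, -0.74870217]]), 't': array([ 532.48228842,  258
[... 297 characters left out ...]
86844, -0.02465668, -0.04066807],
       [ 0.04135514, -0.02802722, -0.99875133]]), 't': array([ -39.71414408,  603.61509019, 1267.97564417])}
wrist {'intrinsics': array([[423.23957024,   0.        , 323.58541352],
       [  0.        , 423.23957024, 235.99561229],
       [  0.        ,   0.        ,   1.        ]]), 'k1': 0.023030842441548526, 'hand_eye': array([[ 1.11544067e-03, -9.60595825e-01, -2.77946788e-01,
         7.62523690e+01],
       [ 9.99999318e-01,  9.75273170e-04,  6.42556726e-04,
         5.97911708e-01],
       [-3.46163263e-04, -2.77947316e-01,  9.60596257e-01,
         1.96490082e+01],
       [ 0.00000000e+00,  0.00000000e+00,  0.00000000e+00,
         1.00000000e+00]])}
```

View pics/side0.png

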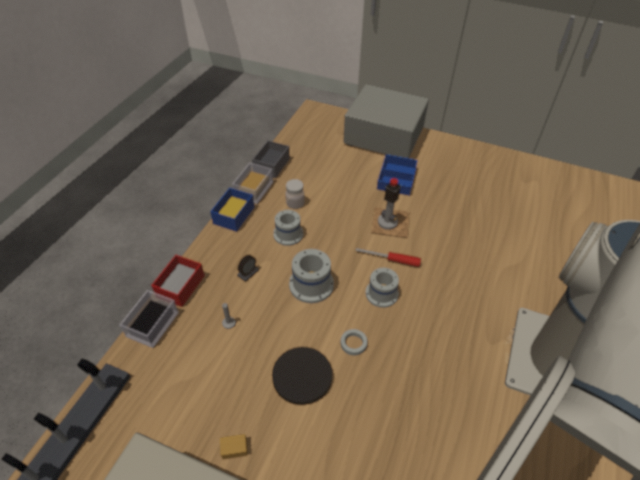

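View pics/top0.png

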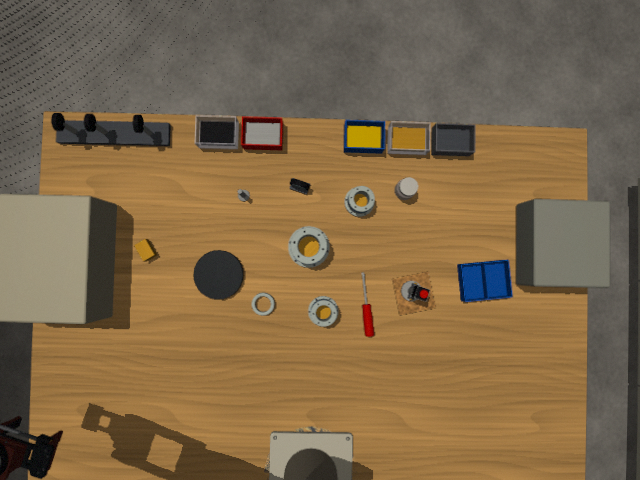

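View pics/wrist0.png

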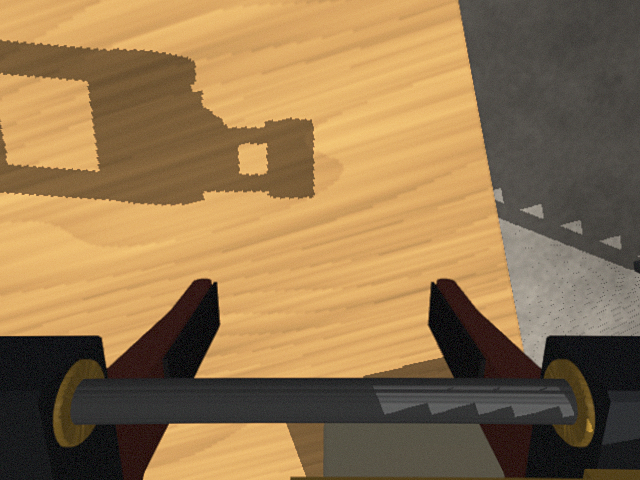

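The side view shows the gauge at about (390,205), the big housing at (312,270) and the granite plate at (302,375). In the top view the gauge knob is at (424,294), the big housing mouth at (310,247) and the plate at (219,274).

```bash
cat > h.py <<'E'
from workcell import ctrl
import cv2,numpy as np
from scipy.spatial.transform import Rotation as Rot
def pose(o=None):
    o=o or ctrl.observe()
    w,x,y,z=o["tcp_rot"]; return Rot.from_quat([x,y,z,w]).as_matrix(),np.array(o["tcp_pos"])
def ray(n,uv,P=None):
    c=ctrl.camera_info(n);K=c["intrinsics"];k=c["k1"]
    uv=np.atleast_2d(np.asarray(uv,float))
    s=cv2.undistortPoints(uv[:,None],K,np.array([k,0,0,0.]),None).reshape(-1,2)
    d=np.c_[s,np.ones(len(s))]
    if n=="wrist":
        R,p=P; H=c["hand_eye"]; Rw=R@H[:3,:3]; o=R@H[:3,3]+p
        d=d@Rw.T
    else: o=-c["R"].T@c["t"]; d=d@c["R"]
    return o,d
def plane(n,uv,z,P=None):
    o,d=ray(n,uv,P); return o+d*((z-o[2])/d[:,2])[:,None]
def proj(n,X,P=None):
    c=ctrl.camera_info(n);X=np.atleast_2d(np.asarray(X,float))
    if n=="wrist":
        R,p=P;H=c["hand_eye"];Rw=R@H[:3,:3];o=R@H[:3,3]+p; C=(X-o)@Rw
    else: C=X@c["R"].T+c["t"]
    return cv2.projectPoints(C[:,None],np.zeros(3),np.zeros(3),c["intrinsics"],np.array([c["k1"],0,0,0.]))[0].reshape(-1,2)
def tri(a,b):
    A=np.zeros((3,3));B=np.zeros(3)
    for o,d in(a,b):
        d=d[0]/np.linalg.norm(d[0]);M=np.eye(3)-np.outer(d,d);A+=M;B+=M@o
    return np.linalg.solve(A,B)
def blobs(m,amin=20):
    n,l,s,c=cv2.connectedComponentsWithStats(m.astype(np.uint8))
    return [(s[i].tolist(),c[i].round(1).tolist()) for i in range(1,n) if s[i,4]>=amin]
E
python3 - <<'E'
from h import *
t=cv2.imread("pics/top0.png").astype(int);s=cv2.imread("pics/side0.png").astype(int)
for n,i in(("top",t),("side",s)):
    b,g,r=i[...,0],i[...,1],i[...,2]
    print(n,"red",[x for x in blobs((r>120)&(g<60)&(b<70))])
    print(n,"dark",[x for x in blobs((r<60)&(g<60)&(b<60),800)])
    print(n,"grey",[x for x in blobs((abs(r-b)<25)&(r>110),150)])
for n,uv,z in(("top",(424,294),160),("top",(219,274.5),20),("top",(309,247),86),("side",(302.5,375),20),("side",(312,264),86),("top",(323.5,312),0),("top",(360,201),0)):
    print(n,uv,plane(n,[uv],z).round(1))
print(tri(ray("top",[(424,294)]),ray("side",[(394,183)])))
E
```

```text
top red [([241, 116, 36, 29, 84], [249.6, 126.3]), ([270, 118, 12, 28, 53], [279.4, 134.9]), ([420, 290, 8, 8, 51], [423.5, 293.6]), ([363, 305, 10, 32, 242], [367.3, 320.6])]
top dark [([52, 113, 119, 34, 1483], [107.0, 131.0]), ([626, 186, 14, 294, 2791], [632.5, 335.7]), ([86, 197, 31, 126, 3092], [100.8, 260.2]), ([517, 201, 17, 85, 1313], [524.6, 243.8]), ([194, 251, 50, 48, 1901], [218.4, 274.4]), ([0, 322, 63, 158, 5602], [19.3, 408.3])]
top grey [([202, 72, 22, 20, 180], [211.4, 82.0]), ([152, 93, 58, 21, 702], [182.2, 105.0]), ([410, 103, 19, 21, 212], [420.4, 112.0]), ([467, 104, 19, 20, 198], [475.5, 113.8]), ([492, 106, 55, 20, 530], [519.9, 117.4]), ([246, 122, 34, 22, 694], [262.7, 132.9]), ([21, 160, 19, 23, 168], [31.5, 172.4]), ([398, 178, 20, 17, 256], [408.0, 186.1]), ([345, 186, 30, 26, 325], [360.1, 198.0]), ([534, 199, 76, 87, 6289], [571.3, 242.6]), ([289, 226, 39, 41, 747], [307.0, 245.2]), ([252, 293, 22, 22, 173], [262.7, 303.5]), ([309, 299, 28, 28, 386], [322.2, 311.9])]
side red [([391, 179, 6, 5, 23], [393.6, 180.8]), ([388, 253, 32, 12, 192], [404.4, 25
[... 470 characters left out ...]
1, 164, 5351], [618.2, 340.6]), ([292, 249, 39, 30, 575], [310.8, 264.1]), ([162, 265, 32, 28, 456], [177.6, 278.2]), ([370, 268, 28, 23, 317], [383.8, 279.1]), ([506, 309, 43, 85, 2072], [524.5, 352.2]), ([341, 330, 26, 23, 243], [353.4, 341.1]), ([484, 358, 82, 122, 1511], [526.1, 421.0]), ([500, 365, 140, 115, 4817], [583.5, 424.4]), ([107, 434, 130, 46, 2615], [160.7, 464.0])]
top (424, 294) [[ 487.  -257.1  160. ]]
top (219, 274.5) [[518.3 251.1  20. ]]
top (309, 247) [[593.9  16.8  86. ]]
side (302.5, 375) [[515.1 259.1  20. ]]
side (312, 264) [[595.1  19.8  86. ]]
top (323.5, 312) [[424.4 -25.7   0. ]]
top (360, 201) [[ 724.4 -117.1    0. ]]
[ 486.46819327 -259.23014222  151.22308212]
```

Run:
```python
import cv2
t=cv2.imread("pics/top0.png");s=cv2.imread("pics/side0.png")
cv2.imwrite("pics/c1.png",cv2.resize(t[180:350,200:450],None,fx=3.2,fy=3.2,interpolation=cv2.INTER_CUBIC))
cv2.imwrite("pics/c2.png",cv2.resize(s[150:350,250:450],None,fx=3,fy=3,interpolation=cv2.INTER_CUBIC))
```

```text
(no output)
```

View pics/c1.png

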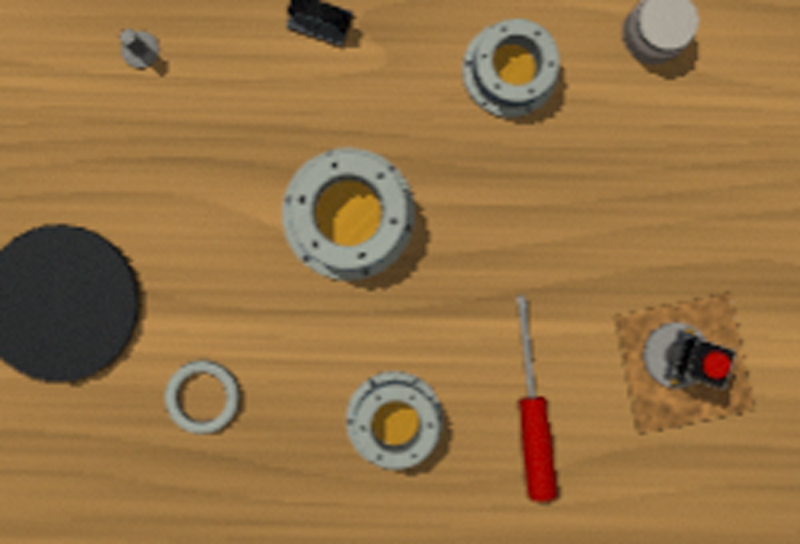

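View pics/c2.png

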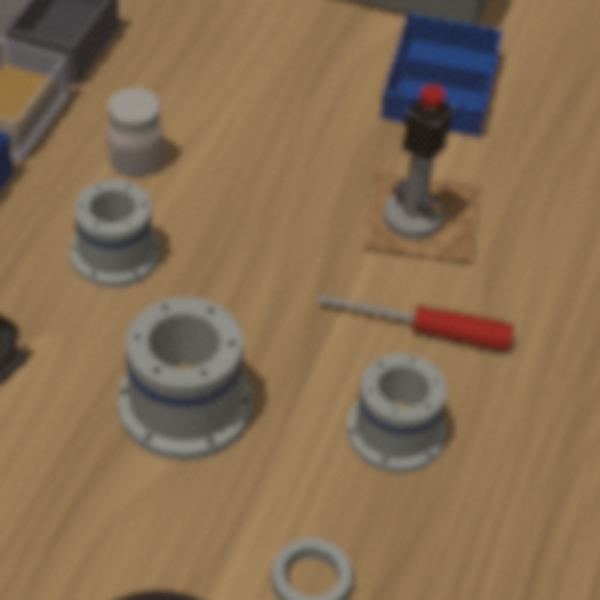

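>>> {"method": "carry_out", "body": {"plan": [1,-1,-1,0,0,1,-1,-1,0,0,1,-1,-1,0,0,1,-1,-1,0,0,1,-1,-1,0,0,1,-1,-1,0,0,1,-1,-1,0,0,1,-1,-1,0,0,1,-1,-1,0,0,1,-1,-1,0,0,1,-1,-1,0,0,1,-1,-1,0,0,1,-1,-1,0,0,1,-1,-1,0,0,1,-1,-1,0,0,1,-1,-1,0,0,1,-1,-1,0,0,1,-1,-1,0,0], "grip_force": 22}}

```text
time_s: 2.4
tcp_pos: [488.6, 22.7, 402.8]
tcp_rot: [-0.001, 0.142, 0.99, -0.002]
ft_force: [0.4, 0.4, 0.3]
finger_gap: 87.8
```

Run:
```python
from h import *
o=ctrl.observe();P=pose(o);np.savez("pics/p1.npz",R=P[0],p=P[1])
cv2.imwrite("pics/w1.png",ctrl.capture("wrist")[:,:,::-1])
R=P[0]; d=np.array([486,-258,404])-P[1]; print(R.round(3),(R.T@d)/25)
```

```text
[[-0.96   0.28  -0.002]
 [ 0.28   0.96  -0.003]
 [ 0.001 -0.003 -1.   ]] [ -3.04888067 -10.80571157  -0.01302812]
```

View pics/w1.png

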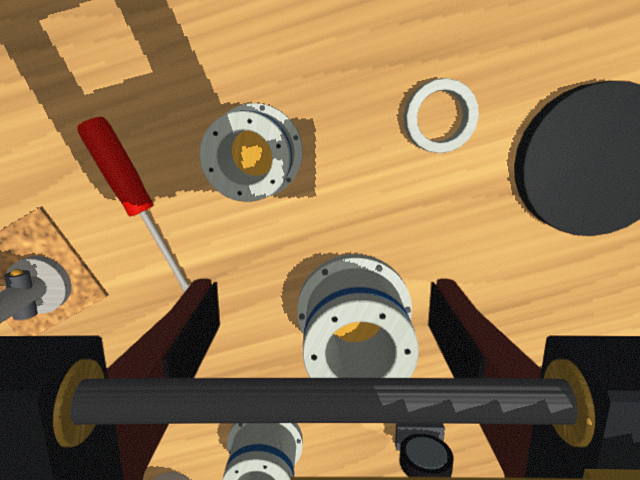

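>>> {"method": "carry_out", "body": {"plan": [1,-0.28,-0.98,0,0,1,-0.28,-0.98,0,0,1,-0.28,-0.98,0,0,1,-0.28,-0.98,0,0,1,-0.28,-0.98,0,0,1,-0.28,-0.98,0,0,1,-0.28,-0.98,0,0,1,-0.28,-0.98,0,0,1,-0.28,-0.98,0,0,1,-0.28,-0.98,0,0,1,-0.28,-0.9,0,0,1,0,0,0,0]}}

```text
time_s: 3.95
tcp_pos: [487.8, -266.4, 402.1]
tcp_rot: [-0.002, 0.143, 0.99, -0.002]
ft_force: [-0.2, -0.5, -0.2]
finger_gap: 87.6
```

Run:
```python
from h import *
o=ctrl.observe();P=pose(o);np.savez("pics/p2.npz",R=P[0],p=P[1]);print(P)
cv2.imwrite("pics/w2.png",ctrl.capture("wrist")[:,:,::-1])
```

```text
(array([[-0.95902883,  0.28328539, -0.00361973],
       [ 0.28329602,  0.95902824, -0.00286244],
       [ 0.00266054, -0.00377062, -0.99998935]]), array([ 487.76408176, -266.44626183,  402.08414532]))
```

View pics/w2.png

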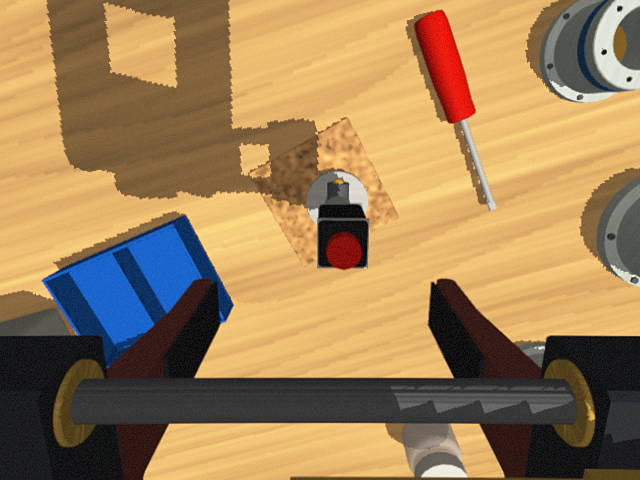

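Run:
```python
from h import *
f=np.load("pics/p2.npz");P=(f["R"],f["p"])
i=cv2.imread("pics/w2.png").astype(int);b,g,r=i[...,0],i[...,1],i[...,2]
print(blobs((r>90)&(g<50)&(b<60),300))
m=((r<60)&(g<60)&(b<60)).astype(np.uint8); m[:200]=0;m[272:]=0;m[:,:300]=0;m[:,390:]=0
print(blobs(m,100))
X=plane("wrist",[(344,251)],160,P)[0]
print("knob",X, "tool",P[0].T@(X-P[1]))
c=plane("wrist",[(319,267),(367.5,268.5)],144,P);print(c,"tool",(c-P[1])@P[0])
cv2.imwrite("pics/c3.png",cv2.resize(i[150:290,270:430].astype(np.uint8),None,fx=4,fy=4,interpolation=cv2.INTER_NEAREST))
```

```text
[([414, 10, 61, 113, 3541], [444.3, 65.5]), ([326, 233, 36, 36, 1011], [343.4, 250.8])]
[([319, 204, 46, 14, 580], [340.6, 211.0]), ([318, 220, 50, 47, 1218], [341.1, 237.5])]
knob [ 487.15357667 -254.66600219  160.        ] tool [  3.27871896  12.03746224 242.05005712]
[[ 497.84827905 -272.49301405  144.        ]
 [ 506.92658114 -244.86945594  144.        ]] tool [[-12.07069896  -1.96916278 258.06220362]
 [-12.95140831  27.09435995 257.95027172]]
```

View pics/c3.png

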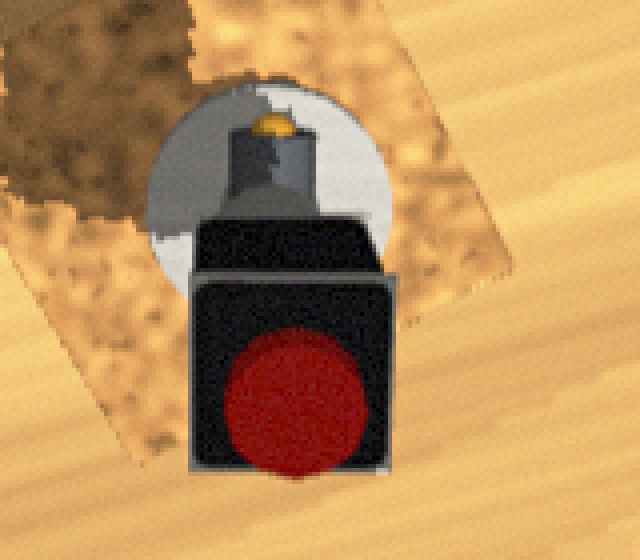

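Run:
```python
from h import *
f=np.load("pics/p2.npz");P=(f["R"],f["p"])
c=plane("wrist",[(317.5,218.9),(369,219.5),(367.5,268.3),(317,267.5)],144,P)
t=(c-P[1])@P[0];print(t, t.mean(0))
for a,b in((0,1),(3,2),(3,0),(2,1)):
    d=t[b]-t[a];print(np.linalg.norm(d[:2]),np.degrees(np.arctan2(d[1],d[0])))
k=plane("wrist",[(343.8,251.0)],160,P);print("knob",(k-P[1])@P[0])
# foot top disc z=18 : left edge 306.5? right edge 368; 
fz=plane("wrist",[(307,198),(368,200)],18,P);print("foot",((fz-P[1])@P[0]))
```

```text
[[ 17.55820047  -2.78377389 258.14410484]
 [ 17.25639906  27.06944655 258.03073548]
 [-12.82399563  27.09062347 257.9506248 ]
 [-12.3917761   -3.16827665 258.06587082]] [  2.39970695  12.05200487 258.04783399]
29.854745932201 90.57921247697038
30.261986881994858 90.81835991635147
29.952444620444247 0.7355323084110862
30.08040214768379 -0.04033682395440029
knob [[  3.27846243  11.92696067 242.0504731 ]]
foot [[  5.32386244 -13.68861741 384.15401474]
 [  3.63903757  39.63057662 383.94848351]]
```

>>> {"method": "carry_out", "body": {"plan": [1,0.1,0.48,0,0.08,1,0,0,0.8,0,1,0,0,0.9,0,1,0,0,0.9,0,1,0,0,0.9,0,1,0,0,0.8,0,1,0,0,0.3,0,1,0,0,0,0]}}

```text
time_s: 5.0
tcp_pos: [488.8, -241.6, 284.9]
tcp_rot: [-0.002, 0.144, 0.99, -0.0]
ft_force: [-0.5, 0.1, 0.9]
finger_gap: 87.7
```

Run:
```python
from h import *
o=ctrl.observe();P=pose(o);np.savez("pics/p3.npz",R=P[0],p=P[1]);print(P,o["ft_force"])
t=(np.load("pics/p2.npz"));g=t["R"]@np.array([2.6,12.1,258])+t["p"];print(g, P[0].T@(g-P[1]))
cv2.imwrite("pics/w3.png",ctrl.capture("wrist")[:,:,::-1])
```

```text
(array([[-9.58279540e-01,  2.85802555e-01, -4.15011528e-03],
       [ 2.85805708e-01,  9.58287570e-01, -1.75197553e-04],
       [ 3.92693197e-03, -1.35401487e-03, -9.99991373e-01]]), array([ 488.75534505, -241.59951023,  284.94183802])) [-0.45802546  0.09718996  0.91886344]
[ 487.76446924 -254.84396091  144.04818539] [ -3.38908338 -12.7844152  140.89886976]
```

View pics/w3.png

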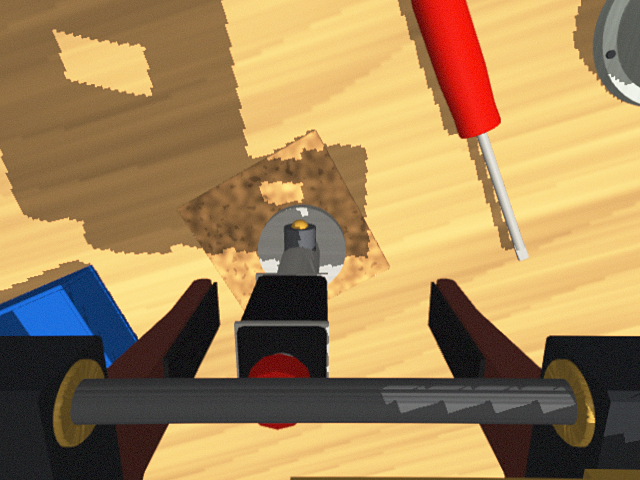

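>>> {"method": "carry_out", "body": {"plan": [1,0,0,0,0]}}

```text
time_s: 5.18
tcp_pos: [489.1, -241.6, 286.1]
tcp_rot: [-0.001, 0.144, 0.99, -0.001]
ft_force: [1.0, -0.4, 0.2]
finger_gap: 87.7
```

```bash
cat > rel.py <<'E'
from h import *
import sys
o=ctrl.observe();P=pose(o);X=np.array([float(a) for a in sys.argv[1:4]])
print(o["time_s"],P[1].round(2),"zaxis",P[0][:,2].round(4),"F",o["ft_force"].round(2),"M",o["moment"].round(3),"gap",round(o["finger_gap"],2),"v",np.abs(o["joint_vel"]).max().round(4))
d=P[0].T@(X-P[1])-np.array([0,0,163]);print("to go mm",d.round(2),"units",(d/25).round(3))
E
python3 rel.py 487.8 -254.8 119
```

```text
5.175 [ 489.14 -241.61  286.06] zaxis [-0.0025 -0.001  -1.    ] F [ 0.99 -0.44  0.21] M [-0.003 -0.046 -0.053] gap 87.72 v 0.0098
to go mm [ -2.84 -12.75   4.08] units [-0.114 -0.51   0.163]
```

>>> {"method": "carry_out", "body": {"plan": [1,-0.11,-0.51,0.16,0,1,0,0,0,0]}}

```text
time_s: 5.42
tcp_pos: [488.4, -255.8, 283.0]
tcp_rot: [-0.0, 0.144, 0.99, -0.001]
ft_force: [-0.1, 0.3, -0.1]
finger_gap: 88.1
```

```bash
python3 rel.py 487.8 -254.8 119
python3 - <<'E'
from h import *
P=pose();cv2.imwrite("pics/w4.png",ctrl.capture("wrist")[:,:,::-1])
E
```

```text
5.425 [ 488.43 -255.76  283.01] zaxis [-5.0e-04 -2.2e-03 -1.0e+00] F [-0.12  0.27 -0.14] M [ 0.016 -0.019  0.025] gap 88.09 v 0.0125
to go mm [0.91 1.1  1.01] units [0.036 0.044 0.04 ]
```

View pics/w4.png

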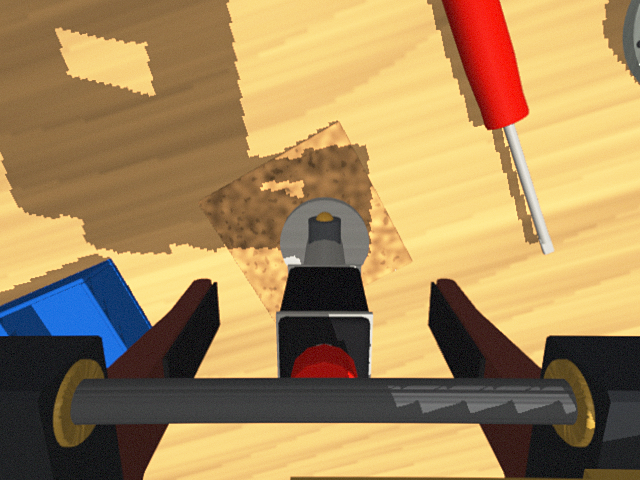

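>>> {"method": "carry_out", "body": {"plan": [0,0.03,0,0.04,0,0,0,0,0,0,0,0,0,0,0,0,0,0,0,0,0,0,0,0,0], "grip_force": 22}}

```text
time_s: 6.1
tcp_pos: [487.5, -255.2, 282.1]
tcp_rot: [-0.0, 0.145, 0.989, -0.001]
ft_force: [-0.2, -0.3, -0.7]
finger_gap: 41.7
```

```bash
python3 rel.py 487.8 -254.8 119
```

```text
6.1 [ 487.52 -255.24  282.07] zaxis [-7.0e-04 -1.8e-03 -1.0e+00] F [-0.19 -0.26 -0.71] M [-0.074 -0.012  0.05 ] gap 41.66 v 0.0015
to go mm [-0.16  0.82  0.07] units [-0.006  0.033  0.003]
```

>>> {"method": "carry_out", "body": {"plan": [0,0,0,0,0,0,0,0,0,0,0,0,0,0,0,0,0,0,0,0]}}

```text
time_s: 6.6
tcp_pos: [487.5, -255.2, 282.1]
tcp_rot: [-0.0, 0.145, 0.989, -0.001]
ft_force: [0.6, 0.3, -0.0]
finger_gap: 29.8
```

```bash
python3 rel.py 487.8 -254.8 119
```

```text
6.6 [ 487.53 -255.21  282.06] zaxis [-7.0e-04 -1.8e-03 -1.0e+00] F [ 0.58  0.3  -0.05] M [ 0.036 -0.031 -0.037] gap 29.82 v 0.0012
to go mm [-0.17  0.78  0.05] units [-0.007  0.031  0.002]
```

>>> {"method": "carry_out", "body": {"plan": [0,0,0,-0.2,0,0,0,0,-0.4,0,0,0,0,-0.8,0,0,0,0,-0.9,0,0,0,0,-0.9,0,0,0,0,-0.9,0,0,0,0,-0.9,0,0,0,0,-0.7,0,0,0,0,-0.3,0,0,0,0,0,0]}}

```text
time_s: 7.85
tcp_pos: [485.1, -253.4, 436.7]
tcp_rot: [-0.004, 0.144, 0.99, 0.001]
ft_force: [1.1, 0.5, -5.6]
finger_gap: 29.8
```

```bash
python3 rel.py 594.5 18 260
python3 - <<'E'
from h import *
P=pose();cv2.imwrite("pics/w5.png",ctrl.capture("wrist")[:,:,::-1]);np.savez("pics/p5.npz",R=P[0],p=P[1])
cv2.imwrite("pics/s5.png",ctrl.capture("side")[60:300,240:560,::-1])
E
```

```text
7.85 [ 485.13 -253.44  436.75] zaxis [-0.0086  0.0025 -1.    ] F [ 1.1   0.55 -5.61] M [-0.005 -0.035 -0.01 ] gap 29.83 v 0.012
to go mm [-28.8  291.39  13.48] units [-1.152 11.655  0.539]
```

View pics/w5.png

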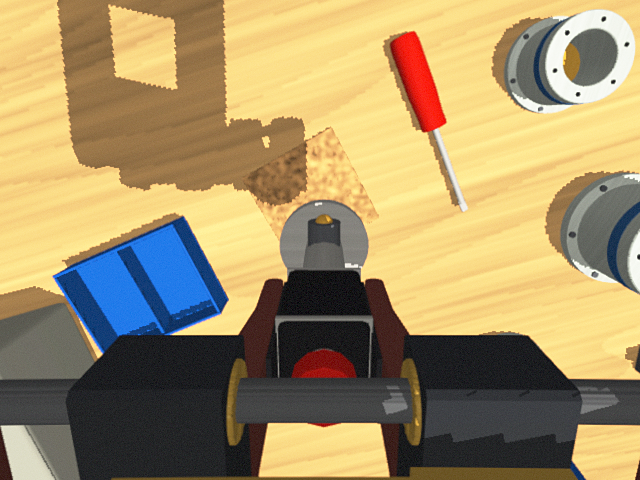

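View pics/s5.png

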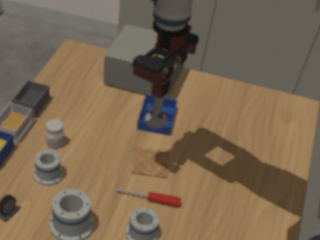

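>>> {"method": "carry_out", "body": {"plan": [0,-0.05,0.5,0,0,0,-0.12,0.9,0,0,0,-0.12,0.9,0.1,0,0,-0.12,0.9,0.2,0,0,-0.12,0.9,0.3,0,0,-0.12,0.9,0.3,0,0,-0.12,0.9,0.3,0,0,-0.12,0.9,0.3,0,0,-0.12,0.9,0.3,0,0,-0.12,0.7,0.2,0,0,-0.04,0.4,0.1,0,0,0,0,0,0,0,0,0,0,0]}}

```text
time_s: 9.57
tcp_pos: [577.8, -36.9, 373.7]
tcp_rot: [-0.012, 0.144, 0.989, 0.003]
ft_force: [0.2, 0.4, -6.7]
finger_gap: 30.2
```

```bash
cat > snap.py <<'E'
from h import *
import sys
n=sys.argv[1];P=pose();cv2.imwrite(f"pics/{n}.png",ctrl.capture("wrist")[:,:,::-1]);np.savez(f"pics/{n}.npz",R=P[0],p=P[1])
E
python3 rel.py 594.5 18 199; python3 snap.py w6
```

```text
9.575 [577.83 -36.89 373.65] zaxis [-0.0228  0.0084 -0.9997] F [ 0.16  0.4  -6.74] M [-0.032 -0.005 -0.004] gap 30.22 v 0.0025
to go mm [-4.57 57.09 11.68] units [-0.183  2.284  0.467]
```

View pics/w6.png

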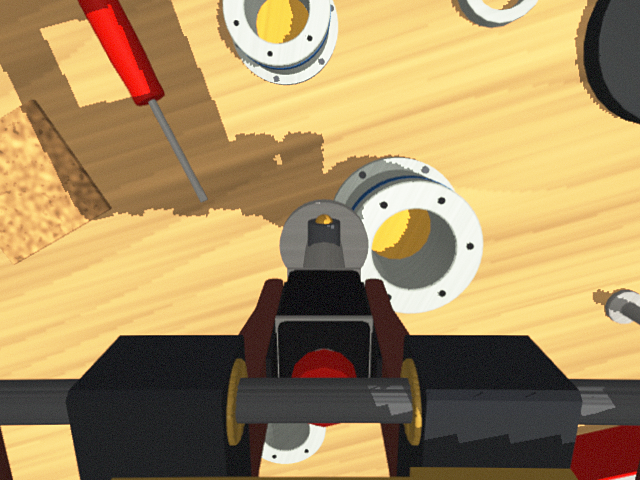

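Run:
```python
import cv2
t=cv2.imread("pics/w6.png")
cv2.imwrite("pics/c6.png",cv2.resize(t[150:330,265:495],None,fx=3.4,fy=3.3,interpolation=cv2.INTER_NEAREST))
```

```text
(no output)
```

View pics/c6.png

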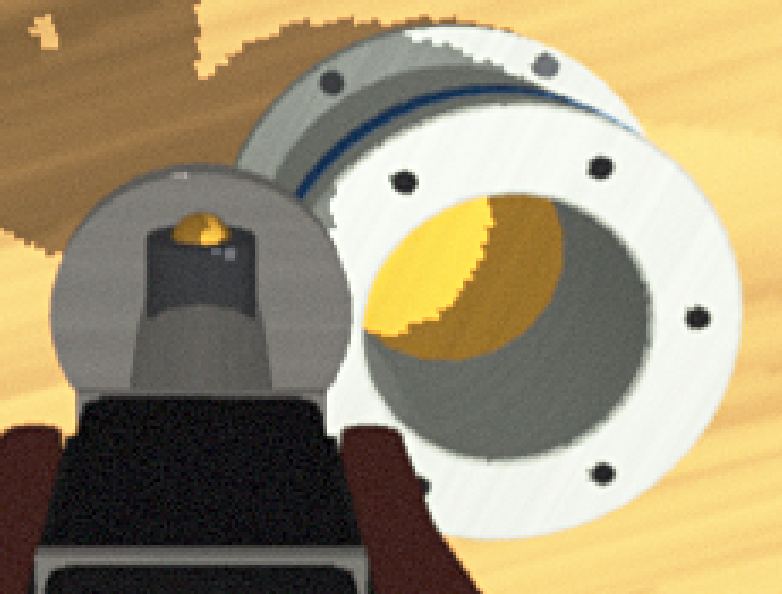

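```bash
cat > bore.py <<'E'
from h import *
import sys
from scipy.optimize import least_squares
def circ(p):
    f=lambda q:np.hypot(p[:,0]-q[0],p[:,1]-q[1])-q[2]
    return least_squares(f,[*p.mean(0)[:2],28],loss="soft_l1",f_scale=.5)
n,u0,u1,v0,v1=sys.argv[1],*map(int,sys.argv[2:6])
i=cv2.imread(f"pics/{n}.png");f=np.load(f"pics/{n}.npz");P=(f["R"],f["p"])
g=cv2.GaussianBlur(i,(3,3),0).min(axis=2)
m=(g>165).astype(np.uint8)
cs,h=cv2.findContours(m,cv2.RETR_CCOMP,cv2.CHAIN_APPROX_NONE)
for c,hh in zip(cs,h[0]):
    x,y,w,hh2=cv2.boundingRect(c)
    if w>50 and hh2>50 and u0<=x+w/2<=u1 and v0<=y+hh2/2<=v1:
        X=plane("wrist",c[:,0].astype(float),86,P)
        r=circ(X);res=np.abs(r.fun);print("hole" if hh[3]>=0 else "outer",(x,y,w,hh2),"centre",r.x.round(2),"med res",np.median(res).round(2),res.max().round(2),"foot->", )
        q=P[0].T@(np.array([r.x[0],r.x[1],86])-P[1]);print("   tool",q.round(2))
E
python3 bore.py w6 330 500 150 330
python3 - <<'E'
from h import *
f=np.load("pics/w6.npz");P=(f["R"],f["p"])
for z in(0,12):
    pass
def tp(uv,zt):
    I=(np.eye(3),np.zeros(3));o,d=ray("wrist",uv,I);return o+d*((zt-o[2])/d[:,2])[:,None]
print("foot top edges in tool",tp([(265+50/3.4,150+305/3.3),(265+352/3.4,150+305/3.3)],264).round(2))
print("barrel tip",tp([(265+200/3.4,150+213/3.3)],163+113-30).round(2))
print("knob",tp([(324,350)],163-41).round(2))
print("grip edge",tp([(276.5,318),(372.5,318)],163-25).round(2))
print("foot bottom world",P[0]@[0,0,276]+P[1])
E
```

```text
outer (361, 158, 122, 156) centre [596.29  24.72  43.85] med res 2.86 17.44 foot->
   tool [ -7.11  63.86 287.67]
hole (371, 207, 87, 84) centre [598.67  20.53  28.4 ] med res 0.18 0.54 foot->
   tool [-10.58  60.53 287.58]
foot top edges in tool [[  1.49 -25.72 264.  ]
 [  1.55  27.89 264.  ]]
barrel tip [[ 23.02   0.86 246.  ]]
knob [[ 14.3    0.81 122.  ]]
grip edge [[ 15.71 -13.8  138.  ]
 [ 15.74  15.77 138.  ]]
foot bottom world [571.53527226 -34.56602949  97.73628259]
```

Run:
```python
from h import *
I=(np.eye(3),np.zeros(3))
for cx in(-1,0,1):
    print(cx,proj("wrist",[(cx+27,1,264),(cx+27,1,274),(cx+25.2,1,276),(cx,28,264),(cx,28,274),(cx+24,1,246),(cx+15,1,188),(cx+15,1,138),(cx+20,1,246-9)],I).round(1).tolist())
i=cv2.imread("pics/w6.png")
g=cv2.cvtColor(i,cv2.COLOR_BGR2GRAY);print(g[192:210,324],g[192:210,310]); print(g[264:278,324], g[308:324,324]); print(g[210:225,324])
```

```text
-1 [[324.0, 202.6], [324.0, 199.3], [324.0, 201.5], [368.6, 246.5], [367.0, 241.6], [324.1, 214.6], [324.2, 266.8], [324.5, 323.0], [324.1, 225.8]]
0 [[324.0, 200.9], [324.0, 197.6], [324.0, 199.9], [368.6, 244.9], [367.0, 240.1], [324.1, 212.8], [324.2, 264.5], [324.5, 320.1], [324.1, 224.0]]
1 [[324.0, 199.2], [324.0, 196.0], [324.0, 198.3], [368.7, 243.3], [367.1, 238.6], [324.1, 211.0], [324.2, 262.3], [324.5, 317.2], [324.1, 222.2]]
[113 113 118 112 113 109 112 100  92  91 108 124 124 123 128 129 126 128] [121 120 114 110 116 112 114 114 110 103  96  90 103 123 128 128 129 128]
[ 97 101  99  93  96  78  37  16  14  16  16   3  22  13] [  5  13  21  19  18  12  19  50  83  94 106 124 102  45  18  22]
[126 129 125 115 109 101 100  99 107 117 168 203 212 175  68]
```

```bash
cat > foot.py <<'E'
from h import *
import sys
M=np.array([598.67,20.53]);b=np.array([-1,1.05,276])
o=ctrl.observe();P=pose(o);F=P[0]@b+P[1]
z=float(sys.argv[1]) if len(sys.argv)>1 else F[2]
if len(sys.argv)>3: M=np.array([float(sys.argv[2]),float(sys.argv[3])])
d=P[0].T@(np.array([*M,z])-F)
print("t",o["time_s"],"foot",F.round(2),"err",(F[:2]-M).round(2),"zax",P[0][:,2].round(4),"F",o["ft_force"].round(2),"M",o["moment"].round(2),"gap",round(o["finger_gap"],2))
print("go units",(d/25).round(3),"down10mm:",(P[0].T@[0,0,-10]/25).round(3),"vmax",np.abs(o["joint_vel"]).max().round(4))
E
python3 foot.py 95
```

```text
t 9.625 foot [572.82 -33.93  97.75] err [-25.85 -54.46] zax [-0.0227  0.0085 -0.9997] F [ 0.24 -0.22 -6.14] M [-0.03 -0.05  0.01] gap 29.91
go units [-0.372  2.382  0.105] down10mm: [-0.01  -0.001  0.4  ] vmax 0.0059
```

>>> {"method": "carry_out", "body": {"plan": [0,-0.15,0.9,0,0,0,-0.14,0.9,0,0,0,-0.08,0.5,0,0,0,0,0,0,0]}}

```text
time_s: 10.12
tcp_pos: [604.9, 18.1, 374.4]
tcp_rot: [-0.011, 0.145, 0.989, 0.003]
ft_force: [-0.8, -1.3, -6.1]
finger_gap: 30.0
```

```bash
python3 foot.py 92; python3 snap.py w7
```

```text
t 10.125 foot [600.37  21.23  98.41] err [1.7 0.7] zax [-0.021   0.0086 -0.9997] F [-0.78 -1.31 -6.06] M [-0.03 -0.03  0.01] gap 30.01
go units [ 0.051 -0.047  0.257] down10mm: [-0.009 -0.001  0.4  ] vmax 0.0061
```

View pics/w7.png

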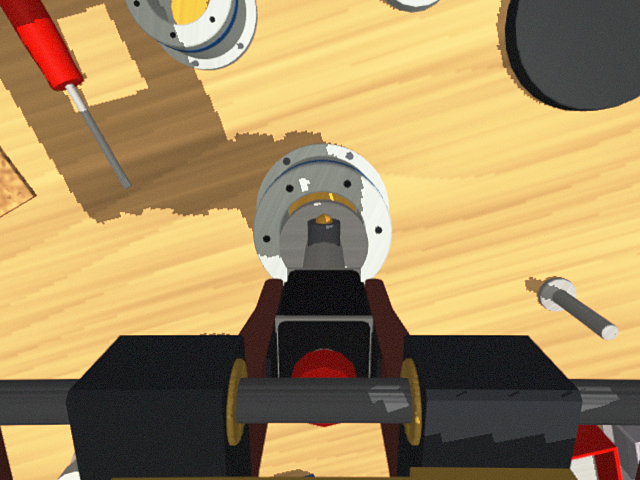

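>>> {"method": "carry_out", "body": {"plan": [0,0.05,-0.045,0.15,0,0,0,0,0.1,0,0,0,0,0,0]}}

```text
time_s: 10.55
tcp_pos: [602.2, 16.1, 367.2]
tcp_rot: [-0.012, 0.145, 0.989, 0.002]
ft_force: [-0.1, 0.5, -6.0]
finger_gap: 30.1
```

```bash
python3 foot.py 88; python3 snap.py w8; python3 -c "
import cv2
t=cv2.imread('pics/w8.png')
cv2.imwrite('pics/c8.png',cv2.resize(t[130:300,230:420],None,fx=4,fy=3.5,interpolation=cv2.INTER_NEAREST))"
```

```text
t 10.55 foot [597.2   19.02  91.29] err [-1.47 -1.51] zax [-0.0227  0.008  -0.9997] F [-0.14  0.53 -6.  ] M [-0.02 -0.07  0.02] gap 30.14
go units [-0.042  0.074  0.131] down10mm: [-0.01 -0.    0.4 ] vmax 0.0032
```

View pics/c8.png

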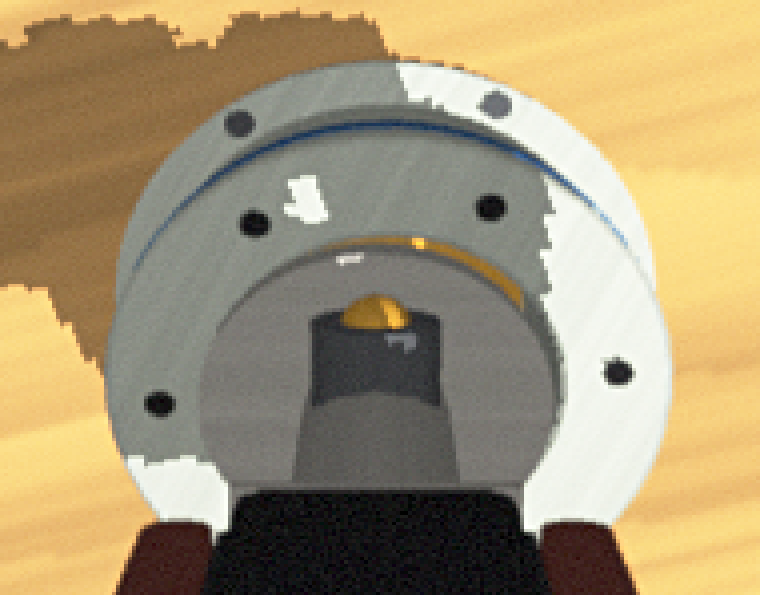

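>>> {"method": "carry_out", "body": {"plan": [0,-0.03,0.055,0.04,0,0,0,0,0,0]}}

```text
time_s: 10.85
tcp_pos: [603.4, 16.9, 366.4]
tcp_rot: [-0.012, 0.146, 0.989, 0.002]
ft_force: [-0.5, -0.4, -6.0]
finger_gap: 30.2
```

```bash
python3 foot.py 88
```

```text
t 10.85 foot [598.53  19.86  90.47] err [-0.14 -0.67] zax [-0.0224  0.008  -0.9997] F [-0.46 -0.36 -6.03] M [ 0.01 -0.07 -0.05] gap 30.22
go units [-0.     0.027  0.099] down10mm: [-0.009 -0.001  0.4  ] vmax 0.0031
```

>>> {"method": "carry_out", "body": {"plan": [0,0,0.025,0.06,0,0,0,0,0.06,0,0,0,0,0,0]}}

```text
time_s: 11.22
tcp_pos: [603.6, 17.6, 363.2]
tcp_rot: [-0.012, 0.146, 0.989, 0.002]
ft_force: [0.0, 0.0, -5.8]
finger_gap: 29.8
```

```bash
python3 foot.py 84;python3 snap.py w9; python3 -c "
import cv2
t=cv2.imread('pics/w9.png')
cv2.imwrite('pics/c9.png',cv2.resize(t[130:300,230:420],None,fx=4,fy=3.5,interpolation=cv2.INTER_NEAREST))"
```

```text
t 11.225 foot [598.76  20.57  87.3 ] err [0.09 0.04] zax [-0.0222  0.008  -0.9997] F [ 0.02  0.01 -5.81] M [-0.04 -0.01 -0.01] gap 29.82
go units [-0.    -0.003  0.132] down10mm: [-0.009 -0.001  0.4  ] vmax 0.0018
```

View pics/c9.png

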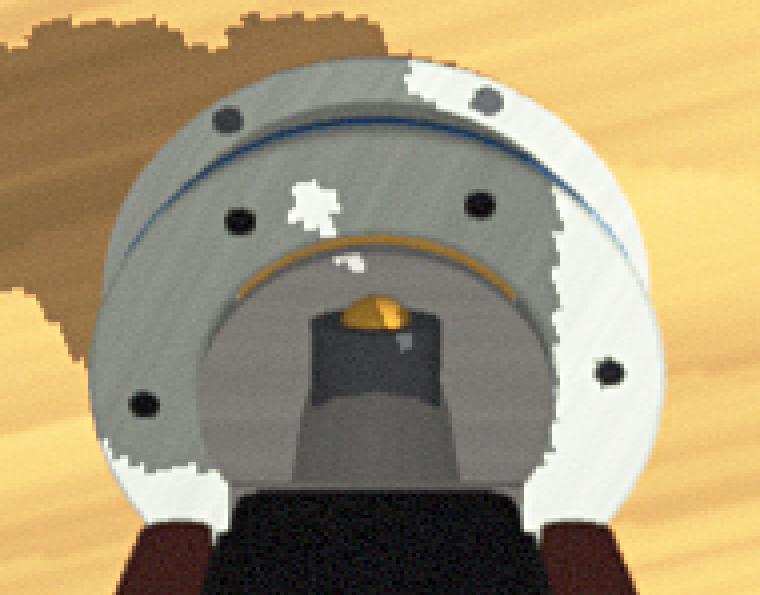

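>>> {"method": "carry_out", "body": {"plan": [0,0.015,0,0.06,0,0,0,0,0.06,0,0,0,0,0,0]}}

```text
time_s: 11.65
tcp_pos: [603.2, 17.8, 360.1]
tcp_rot: [-0.011, 0.146, 0.989, 0.002]
ft_force: [0.2, -0.4, -6.1]
finger_gap: 29.8
```

```bash
python3 foot.py 80
```

```text
t 11.65 foot [598.34  20.75  84.2 ] err [-0.33  0.22] zax [-0.0221  0.0081 -0.9997] F [ 0.16 -0.44 -6.1 ] M [ 0.01 -0.03 -0.07] gap 29.79
go units [-0.019 -0.005  0.167] down10mm: [-0.009 -0.001  0.4  ] vmax 0.0016
```

>>> {"method": "carry_out", "body": {"plan": [0,-0.004,0,0.05,0,0,0,0,0.05,0,0,0,0,0,0]}}

```text
time_s: 12.02
tcp_pos: [603.2, 17.8, 357.5]
tcp_rot: [-0.011, 0.146, 0.989, 0.002]
ft_force: [0.1, -0.1, -6.5]
finger_gap: 29.8
```

```bash
python3 foot.py 80
```

```text
t 12.025 foot [598.4   20.74  81.53] err [-0.27  0.21] zax [-0.022   0.0081 -0.9997] F [ 0.06 -0.14 -6.45] M [-0.02 -0.07  0.06] gap 29.85
go units [-0.014 -0.005  0.061] down10mm: [-0.009 -0.001  0.4  ] vmax 0.0016
```

>>> {"method": "carry_out", "body": {"plan": [0,-0.002,-0.002,0.08,0,0,-0.002,0,0.08,0,0,-0.002,0,0.08,0]}}

```text
time_s: 12.4
tcp_pos: [603.3, 17.7, 351.3]
tcp_rot: [-0.011, 0.146, 0.989, 0.002]
ft_force: [0.0, 0.3, -5.8]
finger_gap: 30.0
```

```bash
python3 foot.py 70; python3 snap.py w10
```

```text
t 12.4 foot [598.61  20.67  75.33] err [-0.06  0.14] zax [-0.0216  0.0081 -0.9997] F [ 0.02  0.26 -5.83] M [-0.04 -0.08 -0.04] gap 29.98
go units [-0.009 -0.005  0.213] down10mm: [-0.009 -0.001  0.4  ] vmax 0.0315
```

View pics/w10.png

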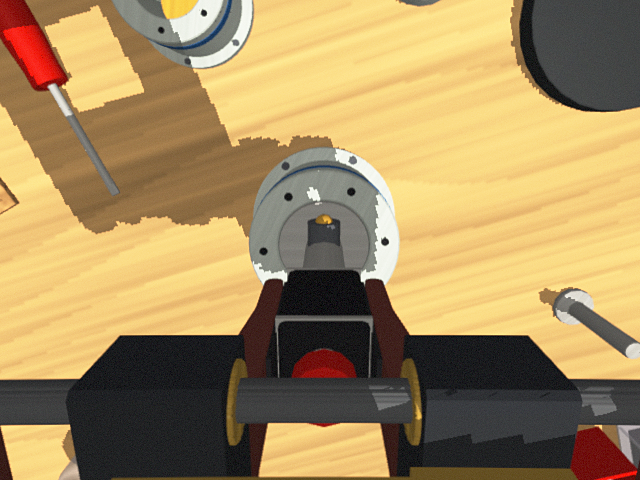

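>>> {"method": "carry_out", "body": {"plan": [0,-0.002,-0.002,0.1,0,0,-0.002,-0.001,0.1,0,0,-0.002,0,0.1,0,0,-0.002,0,0.1,0,0,-0.002,0,0.1,0]}}

```text
time_s: 13.08
tcp_pos: [603.2, 17.7, 337.6]
tcp_rot: [-0.011, 0.146, 0.989, 0.002]
ft_force: [0.9, 0.1, -5.8]
finger_gap: 29.9
```

```bash
python3 foot.py 50
```

```text
t 13.075 foot [598.39  20.61  61.65] err [-0.28  0.08] zax [-0.022   0.008  -0.9997] F [ 0.86  0.09 -5.81] M [-0.04 -0.07 -0.  ] gap 29.92
go units [-0.023 -0.001  0.466] down10mm: [-0.009 -0.001  0.4  ] vmax 0.0417
```

>>> {"method": "carry_out", "body": {"plan": [0,-0.006,0,0.1,0,0,-0.004,0,0.1,0,0,-0.004,0,0.1,0,0,-0.002,0,0.05,0]}}

```text
time_s: 13.58
tcp_pos: [603.4, 17.6, 328.1]
tcp_rot: [-0.012, 0.146, 0.989, 0.002]
ft_force: [1.4, 0.7, -6.7]
finger_gap: 29.8
```

```bash
python3 foot.py 48
```

```text
t 13.575 foot [598.53  20.59  52.15] err [-0.14  0.06] zax [-0.0222  0.0081 -0.9997] F [ 1.37  0.69 -6.69] M [-0.01 -0.02  0.01] gap 29.83
go units [-0.01  -0.001  0.166] down10mm: [-0.009 -0.001  0.4  ] vmax 0.0196
```

>>> {"method": "carry_out", "body": {"plan": [0,-0.002,0,0.05,0,0,-0.001,0,0.04,0,0,-0.001,0,0.04,0,0,-0.001,0,0.04,0]}}

```text
time_s: 14.08
tcp_pos: [603.5, 17.6, 323.7]
tcp_rot: [-0.011, 0.146, 0.989, 0.002]
ft_force: [-0.1, -0.2, -6.3]
finger_gap: 29.9
```

```bash
python3 foot.py 45
```

```text
t 14.075 foot [598.74  20.56  47.72] err [0.07 0.03] zax [-0.0219  0.0081 -0.9997] F [-0.1  -0.18 -6.3 ] M [-0.05 -0.01  0.05] gap 29.91
go units [-0.    -0.002  0.109] down10mm: [-0.009 -0.001  0.4  ] vmax 0.0154
```

>>> {"method": "carry_out", "body": {"plan": [0,-0.001,0,0.04,0,0,-0.001,0,0.04,0,0,-0.001,0,0.04,0,0,-0.001,0,0.04,0]}}

```text
time_s: 14.58
tcp_pos: [603.5, 17.7, 319.5]
tcp_rot: [-0.011, 0.146, 0.989, 0.002]
ft_force: [0.3, 0.2, -5.7]
finger_gap: 29.8
```

```bash
python3 foot.py 45
```

```text
t 14.575 foot [598.78  20.59  43.5 ] err [0.11 0.06] zax [-0.0218  0.008  -0.9997] F [ 0.32  0.22 -5.7 ] M [-0.04 -0.02  0.03] gap 29.82
go units [ 0.005 -0.004 -0.06 ] down10mm: [-0.009 -0.001  0.4  ] vmax 0.017
```

>>> {"method": "carry_out", "body": {"plan": [0,0.001,0,0.04,0,0,-0.001,0,0.04,0,0,-0.001,0,0.04,0,0,-0.001,0,0.04,0]}}

```text
time_s: 15.08
tcp_pos: [603.5, 17.6, 315.1]
tcp_rot: [-0.011, 0.146, 0.989, 0.002]
ft_force: [-0.6, -0.3, -5.8]
finger_gap: 30.1
```

```bash
python3 foot.py 45
```

```text
t 15.075 foot [598.74  20.59  39.2 ] err [0.07 0.06] zax [-0.0218  0.0081 -0.9997] F [-0.63 -0.3  -5.84] M [ 0.01 -0.07  0.01] gap 30.08
go units [ 0.007 -0.003 -0.232] down10mm: [-0.009 -0.001  0.4  ] vmax 0.0156
```

>>> {"method": "carry_out", "body": {"plan": [0,0,0,0.04,0,0,-0.001,0,0.04,0,0,-0.001,0,0.04,0,0,-0.001,0,0.04,0]}}

```text
time_s: 15.58
tcp_pos: [603.5, 17.7, 310.9]
tcp_rot: [-0.011, 0.146, 0.989, 0.002]
ft_force: [-0.5, 0.1, -6.1]
finger_gap: 30.0
```

```bash
python3 foot.py 45
```

```text
t 15.575 foot [598.8   20.61  34.95] err [0.13 0.08] zax [-0.0217  0.0081 -0.9997] F [-0.46  0.09 -6.07] M [-0.07 -0.05  0.01] gap 29.96
go units [ 0.013 -0.004 -0.402] down10mm: [-0.009 -0.001  0.4  ] vmax 0.016
```

>>> {"method": "carry_out", "body": {"plan": [0,0,0,0.04,0,0,-0.001,0,0.04,0,0,-0.001,0,0.04,0,0,-0.001,0,0.04,0]}}

```text
time_s: 16.08
tcp_pos: [603.5, 17.7, 306.6]
tcp_rot: [-0.011, 0.146, 0.989, 0.002]
ft_force: [0.3, -1.2, -5.5]
finger_gap: 30.1
```

```bash
python3 foot.py 45
```

```text
t 16.075 foot [598.79  20.6   30.65] err [0.12 0.07] zax [-0.0217  0.0081 -0.9997] F [ 0.33 -1.16 -5.49] M [ 0.02 -0.    0.04] gap 30.12
go units [ 0.017 -0.003 -0.574] down10mm: [-0.009 -0.001  0.4  ] vmax 0.0156
```

>>> {"method": "carry_out", "body": {"plan": [0,0,0,0.04,0,0,-0.001,0,0.04,0,0,-0.001,0,0.04,0,0,-0.001,0,0.04,0]}}

```text
time_s: 16.58
tcp_pos: [603.5, 17.7, 302.3]
tcp_rot: [-0.011, 0.146, 0.989, 0.002]
ft_force: [0.7, -0.3, -5.5]
finger_gap: 30.2
```

```bash
python3 foot.py 45
```

```text
t 16.575 foot [598.83  20.63  26.39] err [0.16 0.1 ] zax [-0.0217  0.0081 -0.9997] F [ 0.71 -0.35 -5.53] M [-0.02 -0.07 -0.03] gap 30.23
go units [ 0.022 -0.004 -0.744] down10mm: [-0.009 -0.001  0.4  ] vmax 0.0152
```

>>> {"method": "carry_out", "body": {"plan": [0,0,0,0.04,0,0,-0.001,0,0.03,0,0,-0.001,0,0.03,0]}}

```text
time_s: 16.95
tcp_pos: [603.5, 17.7, 299.6]
tcp_rot: [-0.011, 0.146, 0.989, 0.002]
ft_force: [-0.0, -0.8, -6.2]
finger_gap: 30.1
```

```bash
python3 foot.py 45
```

```text
t 16.95 foot [598.81  20.62  23.69] err [0.14 0.09] zax [-0.0216  0.008  -0.9997] F [-0.01 -0.76 -6.22] M [-0.03 -0.06 -0.02] gap 30.12
go units [ 0.024 -0.004 -0.852] down10mm: [-0.009 -0.001  0.4  ] vmax 0.0119
```

>>> {"method": "carry_out", "body": {"plan": [0,0,0,0.03,0,0,-0.001,0,0.025,0,0,-0.001,0,0.025,0]}}

```text
time_s: 17.32
tcp_pos: [603.6, 17.7, 297.5]
tcp_rot: [-0.011, 0.146, 0.989, 0.002]
ft_force: [0.3, -0.2, -5.9]
finger_gap: 29.4
```

```bash
python3 foot.py 45
```

```text
t 17.325 foot [598.84  20.62  21.58] err [0.17 0.09] zax [-0.0216  0.008  -0.9997] F [ 0.3  -0.18 -5.86] M [ 0.02 -0.03  0.  ] gap 29.41
go units [ 0.027 -0.004 -0.937] down10mm: [-0.009 -0.001  0.4  ] vmax 0.0103
```

>>> {"method": "carry_out", "body": {"plan": [0,0,0,0.025,0,0,-0.001,0,0.025,0]}}

```text
time_s: 17.58
tcp_pos: [603.7, 17.7, 297.0]
tcp_rot: [-0.011, 0.146, 0.989, 0.002]
ft_force: [-3.3, -0.9, 4.2]
finger_gap: 30.0
```

```bash
python3 foot.py 45
```

```text
t 17.575 foot [599.01  20.64  21.02] err [0.34 0.11] zax [-0.0214  0.008  -0.9997] F [-3.28 -0.93  4.23] M [-0.11  0.63  0.  ] gap 30.01
go units [ 0.034 -0.007 -0.959] down10mm: [-0.009 -0.001  0.4  ] vmax 0.0013
```

>>> {"method": "carry_out", "body": {"plan": [0,0,0,-0.01,0,0.3,0,0,0,0,0.6,0,0,0,0,1,0,0,0,0,1,0,0,0,0]}}

```text
time_s: 18.2
tcp_pos: [604.7, 17.7, 298.5]
tcp_rot: [-0.009, 0.146, 0.989, 0.003]
ft_force: [-0.4, -0.4, 0.8]
finger_gap: 56.2
```

```bash
python3 foot.py 45;python3 snap.py w11
```

```text
t 18.2 foot [601.22  20.69  22.5 ] err [2.55 0.16] zax [-0.0172  0.0081 -0.9998] F [-0.42 -0.43  0.79] M [-0.07 -0.05  0.05] gap 56.16
go units [ 0.113 -0.033 -0.898] down10mm: [-0.008 -0.001  0.4  ] vmax 0.0031
```

View pics/w11.png

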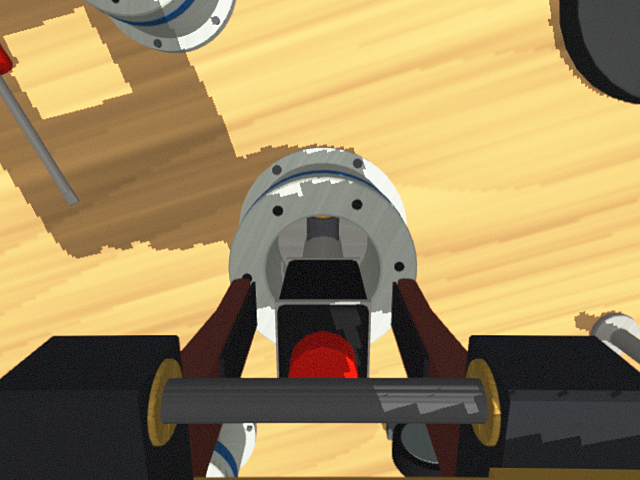

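>>> {"method": "carry_out", "body": {"plan": [1,0,0,-0.3,0,1,0.01,0,-0.6,0,1,0.01,0,-0.7,0,1,0.01,0,-0.7,0,1,0.01,0,-0.5,0,0,0,0,-0.1,0,0,0,0,0,0]}}

```text
time_s: 19.12
tcp_pos: [605.3, 17.4, 378.3]
tcp_rot: [-0.007, 0.146, 0.989, 0.003]
ft_force: [0.2, 0.3, -0.8]
finger_gap: 71.2
```

```bash
cat > tip.py <<'E'
from h import *
import sys
o=ctrl.observe();P=pose(o);T=P[0]@[0,0,182]+P[1];X=np.array([float(a) for a in sys.argv[1:4]])
print("t",o["time_s"],"tip",T.round(2),"zax",P[0][:,2].round(4),"F",o["ft_force"].round(2),"M",o["moment"].round(2),"gap",round(o["finger_gap"],2),"v",np.abs(o["joint_vel"]).max().round(4))
print("go",(P[0].T@(X-T)/25).round(3))
E
python3 tip.py 598.2 20 180;python3 snap.py w12
```

```text
t 19.125 tip [602.88  18.88 196.35] zax [-0.0135  0.0081 -0.9999] F [ 0.17  0.26 -0.84] M [ 0.03 -0.02  0.  ] gap 71.16 v 0.0036
go [ 0.182 -0.014  0.657]
```

View pics/w12.png

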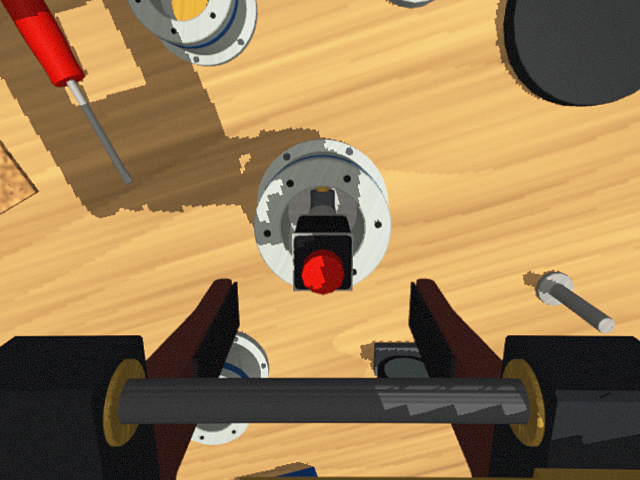

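Run:
```python
from h import *
f=np.load("pics/w12.npz");P=(f["R"],f["p"])
i=cv2.imread("pics/w12.png").astype(int);b,g,r=i[...,0],i[...,1],i[...,2]
bl=[x for x in blobs((r>100)&(g<80)&(b<80),300) if x[1][1]>200];print(bl)
x,y,w,h,_=bl[0][0]
k=plane("wrist",[(x+w/2-.5,y+h/2-.5)],174.4,P);print(k,((k-P[1])@P[0]).round(2))
e=plane("wrist",[(x-.5,y+h/2),(x+w-.5,y+h/2)],174.4,P);print(np.linalg.norm(e[0]-e[1]))
```

```text
[([301, 254, 43, 41, 1289], [322.2, 274.0])]
[[598.2779868   20.36100538 174.4       ]] [[  4.5    0.   204.02]]
20.02045777732217
```

>>> {"method": "carry_out", "body": {"plan": [0,0.15,-0.025,0,0,0,0,0,0.1,0,0,0,0,0.1,0,0,0,0,0,0,0,0,0,0,0,0,0,0,0,0,0,0,0,0,0,0,0,0,0,0,0,0,0,0,0], "grip_force": 22}}

```text
time_s: 20.3
tcp_pos: [600.8, 17.9, 370.9]
tcp_rot: [-0.009, 0.146, 0.989, 0.003]
ft_force: [0.5, -0.2, 0.9]
finger_gap: 0.8
```

```bash
python3 tip.py 598 19.8 178;python3 snap.py w13
```

```text
t 20.3 tip [597.7   19.43 188.94] zax [-0.0172  0.0081 -0.9998] F [ 0.51 -0.16  0.89] M [-0.01 -0.03 -0.04] gap 0.81 v 0.0013
go [-0.015  0.016  0.437]
```

View pics/w13.png

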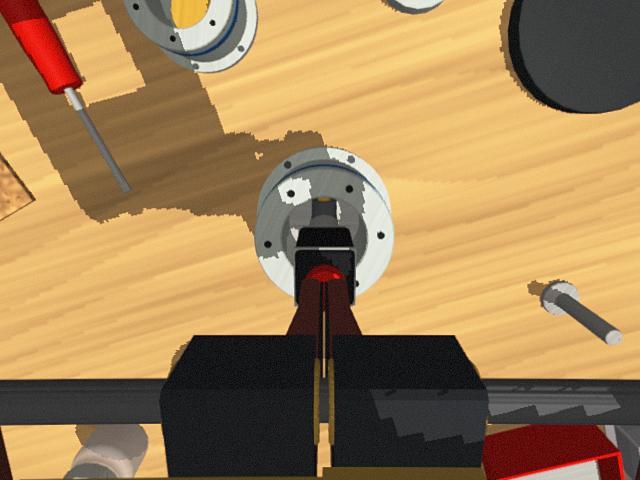

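>>> {"method": "carry_out", "body": {"plan": [0,-0.005,0.012,0.15,0,0,0,0,0.1,0,0,0,0,0.08,0,0,0,0,0,0]}}

```text
time_s: 20.85
tcp_pos: [600.8, 18.3, 361.8]
tcp_rot: [-0.009, 0.146, 0.989, 0.003]
ft_force: [0.6, -0.1, 0.0]
finger_gap: 0.4
```

```bash
python3 tip.py 598 19.8 169
```

```text
t 20.85 tip [597.63  19.77 179.87] zax [-0.0176  0.0081 -0.9998] F [ 0.6  -0.06  0.03] M [0.01 0.04 0.01] gap 0.44 v 0.0024
go [-0.022  0.004  0.435]
```

>>> {"method": "carry_out", "body": {"plan": [0,-0.005,0,0.1,0,0,0,0,0.1,0,0,0,0,0.06,0]}}

```text
time_s: 21.22
tcp_pos: [601.4, 18.3, 356.2]
tcp_rot: [-0.008, 0.146, 0.989, 0.003]
ft_force: [-1.1, 0.6, 8.4]
finger_gap: 0.3
```

```bash
python3 tip.py 598 19.8 169
```

```text
t 21.225 tip [598.67  19.77 174.26] zax [-0.0152  0.0081 -0.9999] F [-1.14  0.64  8.38] M [-0.02  0.18 -0.06] gap 0.31 v 0.02
go [ 0.022 -0.007  0.211]
```

>>> {"method": "carry_out", "body": {"plan": [0,0,0,0.09,0,0,0.01,0,0.09,0,0,0.01,0,0.09,0]}}

```text
time_s: 21.6
tcp_pos: [601.8, 18.5, 353.0]
tcp_rot: [-0.006, 0.146, 0.989, 0.003]
ft_force: [-2.3, 0.2, 9.9]
finger_gap: 0.5
```

```bash
python3 tip.py 598 19.8 169
```

```text
t 21.6 tip [599.9   19.93 170.98] zax [-0.0106  0.0081 -0.9999] F [-2.25  0.24  9.85] M [-0.06  0.44 -0.04] gap 0.52 v 0.0277
go [ 0.07  -0.027  0.08 ]
```

>>> {"method": "carry_out", "body": {"plan": [0,0.015,-0.005,0.09,0,0,0.015,-0.005,0.08,0,0,0.015,0,0.07,0,0,0.015,0,0.06,0]}}

```text
time_s: 22.1
tcp_pos: [601.5, 18.6, 351.0]
tcp_rot: [-0.003, 0.145, 0.989, 0.004]
ft_force: [-3.5, 0.4, 11.4]
finger_gap: 0.5
```

```bash
python3 tip.py 598 19.8 169; python3 snap.py w14
```

```text
t 22.1 tip [600.71  20.09 169.05] zax [-0.0042  0.0079 -1.    ] F [-3.51  0.36 11.45] M [-0.08  0.52 -0.03] gap 0.49 v 0.016
go [ 0.1   -0.042  0.002]
```

View pics/w14.png

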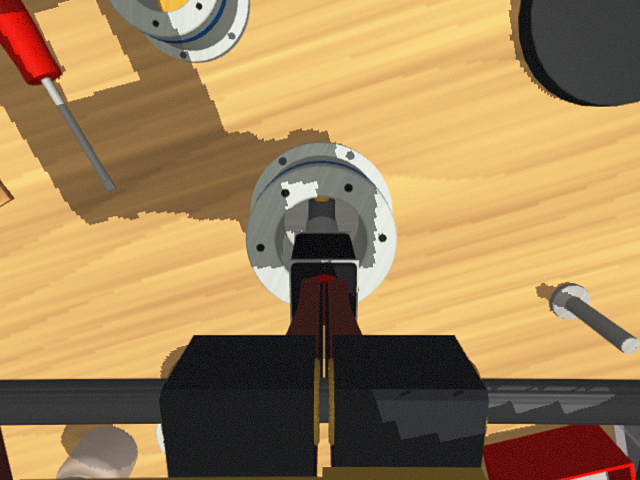

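>>> {"method": "carry_out", "body": {"plan": [0,0.04,-0.01,0.05,0,0,0.03,0,0.04,0]}}

```text
time_s: 22.4
tcp_pos: [600.4, 18.9, 351.8]
tcp_rot: [-0.001, 0.145, 0.989, 0.004]
ft_force: [-2.4, -0.4, 10.7]
finger_gap: 0.7
```

```bash
python3 tip.py 598 19.8 169
```

```text
t 22.4 tip [600.38  20.27 169.81] zax [-3.0e-04  7.8e-03 -1.0e+00] F [-2.35 -0.4  10.74] M [-0.09  0.46  0.03] gap 0.7 v 0.0124
go [ 0.086 -0.046  0.032]
```

>>> {"method": "carry_out", "body": {"plan": [0,0.06,0,0.06,0,0,0.05,0,0.05,0]}}

```text
time_s: 22.65
tcp_pos: [598.8, 19.4, 352.2]
tcp_rot: [0.002, 0.145, 0.989, 0.004]
ft_force: [-1.8, -1.2, 10.5]
finger_gap: 0.5
```

```bash
python3 tip.py 598 19.8 169; python3 snap.py w15;  python3 -c "
import cv2
t=cv2.imread('pics/w15.png')
cv2.imwrite('pics/c15.png',cv2.resize(t[130:330,220:420],None,fx=3,fy=3,interpolation=cv2.INTER_NEAREST))"
```

```text
t 22.65 tip [599.65  20.72 170.19] zax [ 0.0047  0.0072 -1.    ] F [-1.81 -1.21 10.49] M [-0.24  0.36  0.01] gap 0.54 v 0.0256
go [ 0.053 -0.055  0.047]
```

View pics/c15.png

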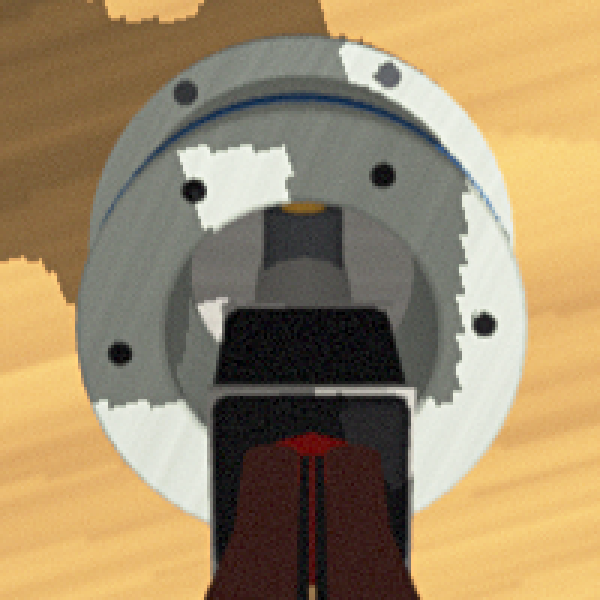

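>>> {"method": "carry_out", "body": {"plan": [0,0.03,-0.02,-0.04,0,0,0,0,-0.2,0,0,0,0,-0.3,0,0.5,0,0,-0.3,0,1,0,0,-0.1,0,1,0,0,0,0]}}

```text
time_s: 23.45
tcp_pos: [598.2, 18.9, 378.7]
tcp_rot: [0.003, 0.145, 0.989, 0.004]
ft_force: [0.2, 1.2, -1.3]
finger_gap: 27.4
```

```bash
python3 tip.py 598 19.8 169; python3 snap.py w16
```

```text
t 23.45 tip [599.61  20.14 196.72] zax [ 0.0078  0.007  -0.9999] F [ 0.22  1.22 -1.26] M [-0.04 -0.04 -0.03] gap 27.41 v 0.0019
go [ 0.064 -0.041  1.108]
```

View pics/w16.png

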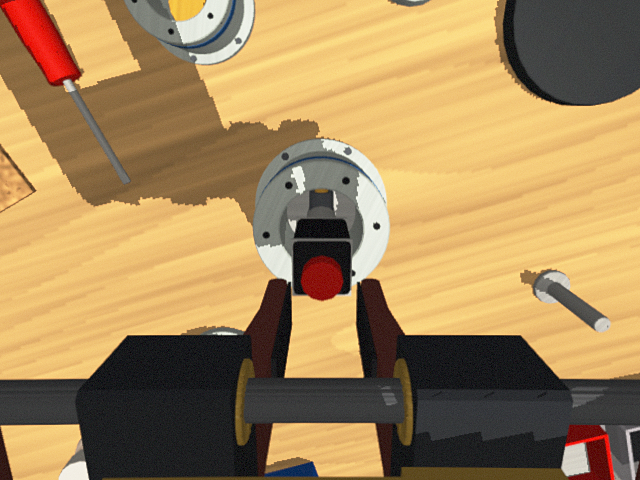

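```bash
cat > knob.py <<'E'
from h import *
import sys
n=sys.argv[1];zk=float(sys.argv[2])
f=np.load(f"pics/{n}.npz");P=(f["R"],f["p"])
i=cv2.imread(f"pics/{n}.png").astype(int);b,g,r=i[...,0],i[...,1],i[...,2]
bl=[x for x in blobs((r>95)&(g<80)&(b<80),300) if x[1][1]>200 and 280<x[1][0]<370];print(bl)
x,y,w,h,_=bl[0][0]
k=plane("wrist",[(x+w/2-.5,y+h/2-.5)],zk,P);print("knob",k.round(2),"tool",((k-P[1])@P[0]).round(2))
e=plane("wrist",[(x-.5,y+h/2),(x+w-.5,y+h/2)],zk,P);print("dia",np.linalg.norm(e[0]-e[1]).round(2))
E
python3 knob.py w16 174.4; python3 bore.py w16 250 400 130 320
python3 -c "
import cv2
t=cv2.imread('pics/w16.png')
cv2.imwrite('pics/c16.png',cv2.resize(t[130:330,220:420],None,fx=3,fy=3,interpolation=cv2.INTER_NEAREST))"
```

```text
[([301, 256, 42, 45, 1439], [321.5, 278.2])]
knob [[597.43  20.76 174.4 ]] tool [[  2.38  -0.23 204.3 ]]
dia 19.64
outer (322, 139, 68, 147) centre [592.08  10.5   54.1 ] med res 3.65 16.21 foot->
   tool [  5.04 -12.39 292.59]
```

View pics/c16.png

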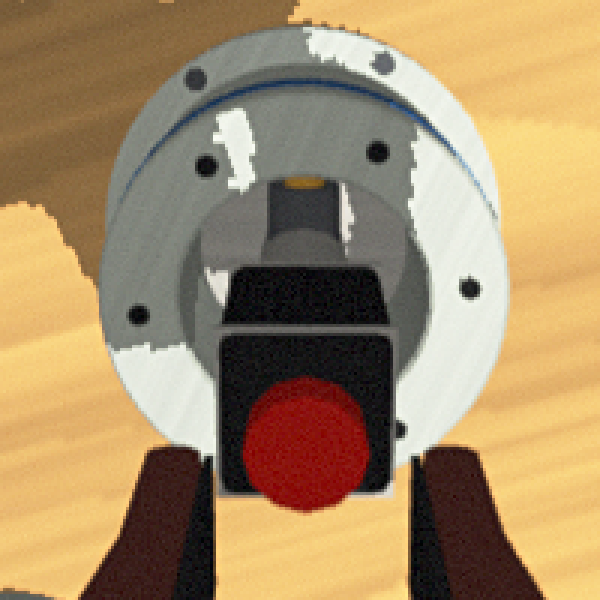

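```bash
cat > grasp.py <<'E'
from h import *
import sys
X=np.array([float(a) for a in sys.argv[1:4]]);b=np.array([-0.7,1.05,163])
o=ctrl.observe();P=pose(o);G=P[0]@b+P[1]
print("t",o["time_s"],"tcp",P[1].round(2),"G",G.round(2),"err",(G-X).round(2),"zax",P[0][:,2].round(4),"F",o["ft_force"].round(2),"M",o["moment"].round(2),"gap",round(o["finger_gap"],2),"v",np.abs(o["joint_vel"]).max().round(4))
print("go",(P[0].T@(X-G)/25).round(3),"yaw",np.degrees(np.arctan2(P[0][1,0],P[0][0,0])).round(2))
E
python3 grasp.py 597.7 20.7 133.4
```

```text
t 23.5 tcp [598.17  18.87 378.6 ] G [600.38  20.82 215.62] err [ 2.68  0.12 82.22] zax [ 0.0076  0.007  -0.9999] F [ 0.25 -0.64 -0.22] M [ 0.04 -0.02 -0.04] gap 30.68 v 0.0031
go [ 0.119 -0.065  3.288] yaw 163.28
```

>>> {"method": "carry_out", "body": {"plan": [1,0.08,-0.04,0,0,1,0,0,0,0,1,0,0,0,0,1,0,0,0.1,0]}}

```text
time_s: 24.0
tcp_pos: [595.6, 18.5, 375.3]
tcp_rot: [0.003, 0.145, 0.989, 0.004]
ft_force: [-0.2, -0.2, -0.1]
finger_gap: 71.3
```

```bash
python3 grasp.py 597.7 20.7 133.4
```

```text
t 24.0 tcp [595.63  18.48 375.33] G [597.67  20.42 212.35] err [-3.000e-02 -2.800e-01  7.895e+01] zax [ 0.0065  0.007  -1.    ] F [-0.24 -0.2  -0.11] M [-0.08  0.02  0.03] gap 71.28 v 0.0402
go [ 0.015 -0.016  3.158] yaw 163.28
```

>>> {"method": "carry_out", "body": {"plan": [1,0.005,-0.005,0.6,0,1,0.005,-0.005,0.8,0,1,0.005,-0.005,0.8,0,1,0,0,0.6,0,1,0,0,0.1,0,1,0,0,0,0]}}

```text
time_s: 24.75
tcp_pos: [595.1, 18.8, 296.9]
tcp_rot: [0.002, 0.145, 0.989, 0.004]
ft_force: [-0.1, 1.4, 0.2]
finger_gap: 87.6
```

```bash
python3 grasp.py 597.7 20.7 133.4
```

```text
t 24.75 tcp [595.07  18.76 296.89] G [596.72  20.69 133.9 ] err [-0.98 -0.01  0.5 ] zax [ 0.0042  0.0069 -1.    ] F [-0.07  1.44  0.19] M [ 0.02 -0.02 -0.04] gap 87.59 v 0.004
go [-0.038  0.012  0.02 ] yaw 163.28
```

>>> {"method": "carry_out", "body": {"plan": [1,-0.025,0.008,0,0,0.6,0,0,0,0,0.55,0,0,0,0,0.55,0,0,0,0]}}

```text
time_s: 25.25
tcp_pos: [596.4, 18.8, 298.8]
tcp_rot: [0.003, 0.145, 0.989, 0.004]
ft_force: [-0.4, 0.1, 0.2]
finger_gap: 61.1
```

```bash
python3 grasp.py 597.7 20.7 133.4; python3 snap.py w17
```

```text
t 25.25 tcp [596.44  18.76 298.84] G [598.66  20.71 135.86] err [0.96 0.01 2.46] zax [ 0.0076  0.007  -0.9999] F [-0.44  0.13  0.22] M [-0.   -0.06  0.04] gap 61.14 v 0.0035
go [ 0.037 -0.012  0.098] yaw 163.28
```

View pics/w17.png

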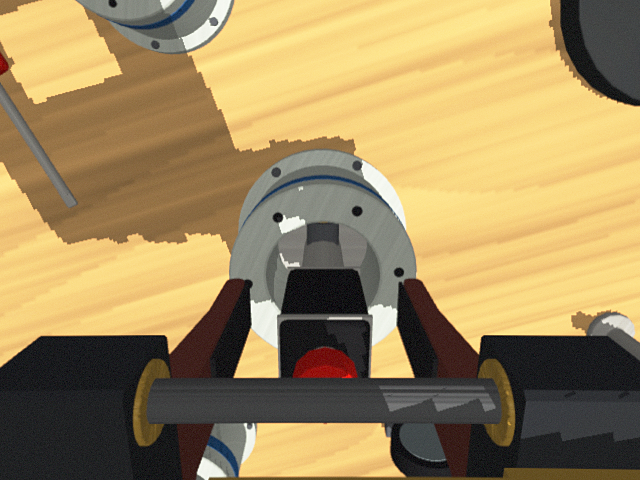

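>>> {"method": "carry_out", "body": {"plan": [0.5,0.02,0,0.06,0,0,0,0,0,0,0,0,0,0,0,0,0,0,0,0,0,0,0,0,0,0,0,0,0,0], "grip_force": 22}}

```text
time_s: 26.05
tcp_pos: [595.9, 18.7, 297.3]
tcp_rot: [0.003, 0.145, 0.989, 0.004]
ft_force: [-0.5, -0.4, 0.6]
finger_gap: 29.9
```

```bash
python3 grasp.py 597.7 20.7 133.4
```

```text
t 26.05 tcp [595.89  18.74 297.29] G [598.07  20.6  134.31] err [ 0.37 -0.1   0.91] zax [ 0.0074  0.0065 -1.    ] F [-0.47 -0.41  0.58] M [-0.16  0.06 -0.04] gap 29.88 v 0.001
go [ 0.015 -0.001  0.036] yaw 163.28
```

>>> {"method": "carry_out", "body": {"plan": [0,0,0,0,0,0,0,0,-0.04,0,0,0,0.0005,-0.04,0,0,0,0.0005,-0.05,0]}}

```text
time_s: 26.55
tcp_pos: [595.7, 18.7, 299.0]
tcp_rot: [0.003, 0.145, 0.989, 0.004]
ft_force: [2.4, -1.2, -6.5]
finger_gap: 29.7
```

```bash
python3 grasp.py 598.07 20.6 140
```

```text
t 26.55 tcp [595.69  18.73 299.05] G [597.75  20.58 136.07] err [-0.32 -0.02 -3.93] zax [ 0.0067  0.0064 -1.    ] F [ 2.38 -1.16 -6.52] M [-0.16 -0.51  0.03] gap 29.7 v 0.0144
go [-0.013  0.006 -0.157] yaw 163.29
```

>>> {"method": "carry_out", "body": {"plan": [0,-0.012,0.002,-0.06,0,0,-0.006,0.001,-0.08,0,0,-0.002,0.001,-0.08,0]}}

```text
time_s: 26.92
tcp_pos: [596.0, 18.7, 304.4]
tcp_rot: [0.002, 0.145, 0.989, 0.004]
ft_force: [1.1, -1.1, -7.2]
finger_gap: 29.9
```

```bash
python3 grasp.py 598.07 20.6 150
```

```text
t 26.925 tcp [595.98  18.66 304.36] G [597.86  20.52 141.38] err [-0.21 -0.08 -8.62] zax [ 0.0056  0.0065 -1.    ] F [ 1.08 -1.09 -7.19] M [-0.09 -0.46 -0.  ] gap 29.92 v 0.0304
go [-0.008  0.008 -0.345] yaw 163.29
```

>>> {"method": "carry_out", "body": {"plan": [0,-0.008,0.003,-0.09,0,0,-0.004,0.001,-0.09,0,0,-0.003,0.001,-0.09,0]}}

```text
time_s: 27.3
tcp_pos: [596.2, 18.7, 311.6]
tcp_rot: [0.002, 0.145, 0.989, 0.004]
ft_force: [1.9, -0.8, -7.6]
finger_gap: 30.0
```

```bash
python3 grasp.py 598.07 20.6 160
```

```text
t 27.3 tcp [596.16  18.68 311.62] G [597.97  20.56 148.63] err [ -0.1   -0.04 -11.37] zax [ 0.0051  0.0066 -1.    ] F [ 1.95 -0.82 -7.56] M [-0.1  -0.37 -0.06] gap 29.99 v 0.0381
go [-0.005  0.006 -0.455] yaw 163.29
```

>>> {"method": "carry_out", "body": {"plan": [0,-0.014,0.002,-0.1,0,0,-0.005,0.001,-0.1,0,0,-0.004,0.001,-0.1,0]}}

```text
time_s: 27.68
tcp_pos: [596.4, 18.6, 319.6]
tcp_rot: [0.002, 0.145, 0.989, 0.004]
ft_force: [1.2, -0.0, -7.4]
finger_gap: 29.8
```

```bash
python3 grasp.py 598.3 20.6 170
```

```text
t 27.675 tcp [596.43  18.58 319.57] G [598.08  20.48 156.58] err [ -0.22  -0.12 -13.42] zax [ 0.0041  0.0067 -1.    ] F [ 1.19 -0.04 -7.4 ] M [-0.02 -0.29  0.04] gap 29.83 v 0.0452
go [-0.008  0.011 -0.537] yaw 163.29
```

>>> {"method": "carry_out", "body": {"plan": [0,-0.012,0.003,-0.1,0,0,-0.006,0.002,-0.1,0,0,-0.004,0.001,-0.1,0]}}

```text
time_s: 28.05
tcp_pos: [596.7, 18.5, 327.4]
tcp_rot: [0.001, 0.145, 0.989, 0.004]
ft_force: [0.6, -0.6, -6.6]
finger_gap: 29.8
```

```bash
python3 grasp.py 598.3 20.6 175; python3 foot.py
```

```text
t 28.05 tcp [596.71  18.54 327.41] G [598.19  20.45 164.42] err [ -0.11  -0.15 -10.58] zax [ 0.0031  0.0067 -1.    ] F [ 0.64 -0.63 -6.55] M [-0.09 -0.18 -0.01] gap 29.83 v 0.0432
go [-0.003  0.01  -0.423] yaw 163.29
t 28.05 foot [598.84  21.12  51.43] err [0.17 0.59] zax [ 0.0031  0.0067 -1.    ] F [ 0.64 -0.63 -6.55] M [-0.09 -0.18 -0.01] gap 29.83
go units [-0.    -0.025 -0.   ] down10mm: [ 0.    -0.003  0.4  ] vmax 0.0432
```

>>> {"method": "carry_out", "body": {"plan": [0,-0.004,-0.006,-0.1,0,0,-0.003,0,-0.1,0,0,-0.003,0,-0.1,0,0,-0.002,0,-0.1,0]}}

```text
time_s: 28.55
tcp_pos: [596.7, 18.3, 338.2]
tcp_rot: [0.001, 0.145, 0.989, 0.004]
ft_force: [1.0, 0.4, -5.5]
finger_gap: 29.7
```

```bash
python3 foot.py
```

```text
t 28.55 foot [598.63  20.86  62.21] err [-0.04  0.33] zax [ 0.0024  0.0068 -1.    ] F [ 1.    0.37 -5.54] M [-0.02  0.05 -0.03] gap 29.71
go units [-0.005 -0.012 -0.   ] down10mm: [ 0.    -0.003  0.4  ] vmax 0.0438
```

>>> {"method": "carry_out", "body": {"plan": [0,-0.004,-0.004,-0.2,0,0,-0.002,0,-0.3,0,0,0,0,-0.4,0,0,0,0,-0.5,0,0,0,0,-0.4,0,0,0,0,-0.1,0,0,0,0,0,0]}}

```text
time_s: 29.42
tcp_pos: [596.8, 17.8, 390.3]
tcp_rot: [0.002, 0.145, 0.989, 0.004]
ft_force: [-0.0, -0.4, -7.1]
finger_gap: 29.7
```

```bash
python3 foot.py 110 516.5 255; python3 snap.py w18
```

```text
t 29.425 foot [599.16  20.38 114.36] err [  82.66 -234.62] zax [ 0.0041  0.0069 -1.    ] F [-0.02 -0.38 -7.07] M [ 0.02  0.04 -0.01] gap 29.66
go units [5.866 8.036 0.225] down10mm: [ 0.001 -0.003  0.4  ] vmax 0.0031
```

View pics/w18.png

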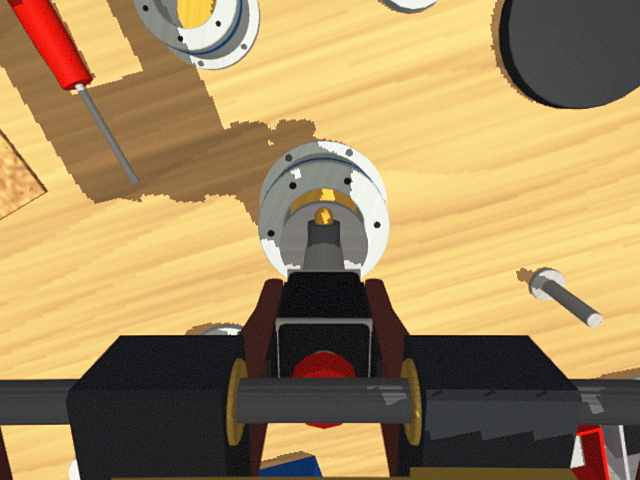

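>>> {"method": "carry_out", "body": {"plan": [0,0.3,0.4,0,0,0,0.6,0.8,0,0,0,0.65,0.88,0,0,0,0.65,0.88,0,0,0,0.65,0.88,0,0,0,0.65,0.88,0,0,0,0.65,0.88,0,0,0,0.6,0.8,0,0,0,0.4,0.55,0,0,0,0.2,0.3,0,0,0,0,0,0,0,0,0,0,0,0]}}

```text
time_s: 30.98
tcp_pos: [514.1, 240.9, 387.2]
tcp_rot: [-0.003, 0.145, 0.989, 0.003]
ft_force: [0.2, -0.8, -5.7]
finger_gap: 30.1
```

```bash
python3 foot.py 110 516.5 255; python3 snap.py w19
```

```text
t 30.975 foot [514.01 243.27 111.19] err [ -2.49 -11.73] zax [-0.005   0.0061 -1.    ] F [ 0.2  -0.76 -5.67] M [ 0.03 -0.    0.02] gap 30.06
go units [0.039 0.478 0.05 ] down10mm: [-0.003 -0.002  0.4  ] vmax 0.0017
```

View pics/w19.png

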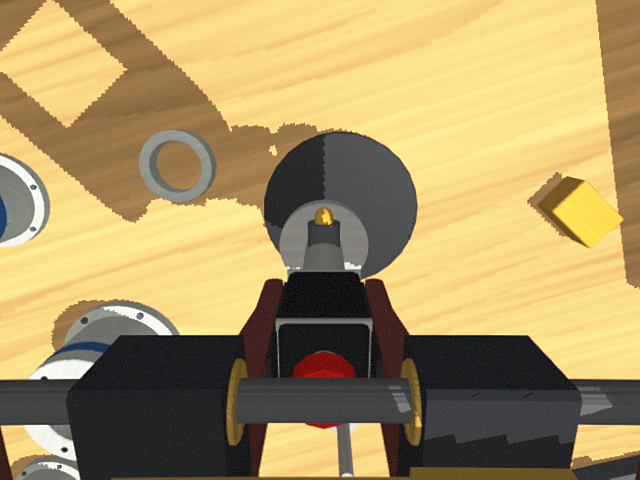

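```bash
cat > plate.py <<'E'
from h import *
import sys
from scipy.optimize import least_squares
n=sys.argv[1]
i=cv2.imread(f"pics/{n}.png");f=np.load(f"pics/{n}.npz");P=(f["R"],f["p"])
hsv=cv2.cvtColor(i,cv2.COLOR_BGR2HSV)
m=((hsv[...,1]<70)&(hsv[...,2]<110)).astype(np.uint8)
m=cv2.morphologyEx(m,cv2.MORPH_OPEN,np.ones((5,5)))
m[276:]=0
l=cv2.connectedComponents(m)[1];m=(l==l[170,345]).astype(np.uint8)
c=max(cv2.findContours(m,cv2.RETR_EXTERNAL,cv2.CHAIN_APPROX_NONE)[0],key=cv2.contourArea)[:,0].astype(float)
h=cv2.convexHull(c.astype(np.float32))[:,0].astype(float); h=h[(h[:,1]<270)]
X=plane("wrist",h,20,P)
r=least_squares(lambda q:np.hypot(X[:,0]-q[0],X[:,1]-q[1])-q[2],[517,255,65],loss="soft_l1",f_scale=.5)
print(r.x.round(2),"res",np.median(abs(r.fun)).round(2),len(h))
E
python3 plate.py w19
```

```text
[518.44 256.6   63.83] res 0.15 40
```

>>> {"method": "carry_out", "body": {"plan": [0,0,0.5,0.1,0,0,0,0,0.5,0,0,0,0,0.7,0,0,0,0,0.7,0,0,0,0,0.5,0,0,0,0,0.2,0,0,0,0,0,0]}}

```text
time_s: 31.9
tcp_pos: [517.9, 252.6, 313.3]
tcp_rot: [-0.004, 0.146, 0.989, 0.002]
ft_force: [-0.0, 0.5, -5.3]
finger_gap: 30.1
```

```bash
python3 foot.py 22 518.4 256.6
```

```text
t 31.9 foot [517.09 254.61  37.29] err [-1.31 -1.99] zax [-0.0075  0.0048 -1.    ] F [-0.02  0.52 -5.34] M [-0.01  0.02 -0.04] gap 30.05
go units [-0.032  0.09   0.611] down10mm: [-0.003 -0.001  0.4  ] vmax 0.0019
```

>>> {"method": "carry_out", "body": {"plan": [0,-0.03,0.07,0.1,0,0,0,0,0.12,0,0,0,0,0.1,0,0,0,0,0.05,0,0,0,0,0,0]}}

```text
time_s: 32.52
tcp_pos: [519.8, 254.5, 305.0]
tcp_rot: [-0.003, 0.146, 0.989, 0.003]
ft_force: [-0.4, -0.2, -5.9]
finger_gap: 29.5
```

```bash
python3 foot.py 21 518.4 256.6
```

```text
t 32.525 foot [519.75 256.9   29.04] err [1.35 0.3 ] zax [-0.0046  0.0062 -1.    ] F [-0.38 -0.24 -5.86] M [-0.06 -0.02 -0.04] gap 29.52
go units [ 0.046 -0.029  0.322] down10mm: [-0.002 -0.002  0.4  ] vmax 0.0012
```

>>> {"method": "carry_out", "body": {"plan": [0,0.02,0,0.06,0,0,0,0,0.06,0,0,0,0,0.05,0,0,0,0,0.04,0]}}

```text
time_s: 33.02
tcp_pos: [519.3, 254.7, 299.7]
tcp_rot: [-0.003, 0.146, 0.989, 0.003]
ft_force: [0.2, -0.2, -6.5]
finger_gap: 30.0
```

```bash
python3 foot.py 21 518.4 256.6
```

```text
t 33.025 foot [519.34 257.16  23.67] err [0.94 0.56] zax [-0.0042  0.0063 -1.    ] F [ 0.19 -0.16 -6.48] M [ 0.01 -0.04 -0.03] gap 29.99
go units [ 0.029 -0.033  0.107] down10mm: [-0.002 -0.002  0.4  ] vmax 0.0189
```

>>> {"method": "carry_out", "body": {"plan": [0,0,0,0.03,0,0,0,0,0.03,0,0,0,0,0.025,0]}}

```text
time_s: 33.4
tcp_pos: [519.3, 254.7, 297.3]
tcp_rot: [-0.003, 0.146, 0.989, 0.003]
ft_force: [0.0, -0.6, -5.5]
finger_gap: 30.0
```

```bash
python3 foot.py 21 518.4 256.6
```

```text
t 33.4 foot [519.36 257.17  21.34] err [0.96 0.57] zax [-0.0043  0.0063 -1.    ] F [ 0.05 -0.6  -5.5 ] M [ 0.   -0.01  0.08] gap 29.97
go units [ 0.03  -0.033  0.013] down10mm: [-0.002 -0.002  0.4  ] vmax 0.0121
```

>>> {"method": "carry_out", "body": {"plan": [0,0,0,0.025,0,0,0,0,0.025,0]}}

```text
time_s: 33.65
tcp_pos: [519.3, 254.8, 297.1]
tcp_rot: [-0.003, 0.146, 0.989, 0.003]
ft_force: [-2.9, -0.1, 4.4]
finger_gap: 30.0
```

```bash
python3 foot.py 21 518.4 256.6
```

```text
t 33.65 foot [519.45 257.22  21.08] err [1.05 0.62] zax [-0.0042  0.0063 -1.    ] F [-2.89 -0.06  4.35] M [-0.5   0.71  0.  ] gap 29.95
go units [ 0.033 -0.036  0.003] down10mm: [-0.002 -0.002  0.4  ] vmax 0.0015
```

>>> {"method": "carry_out", "body": {"plan": [0,0,0,-0.01,0,0.3,0,0,0,0,0.6,0,0,0,0,1,0,0,0,0,1,0,0,0,0,1,0,0,0,0,1,0,0,0,0]}}

```text
time_s: 34.52
tcp_pos: [520.5, 255.3, 298.6]
tcp_rot: [-0.0, 0.146, 0.989, 0.004]
ft_force: [0.1, 0.4, 1.5]
finger_gap: 76.3
```

```bash
python3 foot.py 21 518.4 256.6; python3 snap.py w20
```

```text
t 34.525 foot [521.88 258.37  22.58] err [3.48 1.77] zax [ 4.0e-04  8.5e-03 -1.0e+00] F [0.07 0.43 1.53] M [-0.03  0.03 -0.  ] gap 76.31
go units [ 0.113 -0.108  0.063] down10mm: [-0.001 -0.003  0.4  ] vmax 0.0019
```

View pics/w20.png

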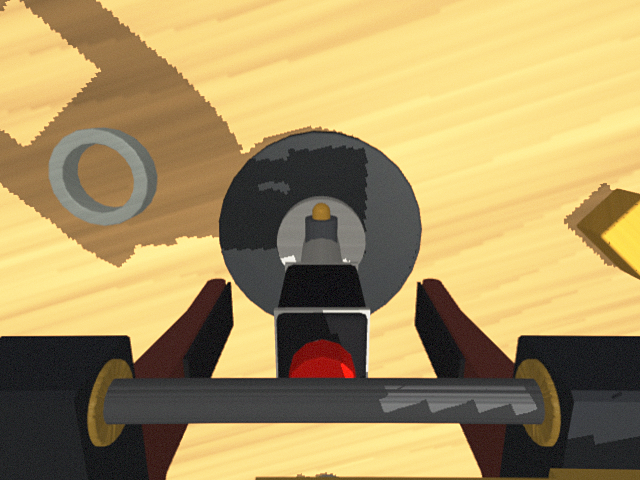

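Released, and the gauge stands upright near the middle of the plate. Now I'll retreat upwards.

>>> {"method": "carry_out", "body": {"plan": [1,0,0,-0.2,0,1,0,0,-0.5,0,1,0,0,-0.8,0,1,0,0,-0.9,0,1,0,0,-0.9,0,1,0,0,-0.9,0,1,0,0,-0.5,0,1,0,0,0,0,1,0,0,0,0]}}

```text
time_s: 35.7
tcp_pos: [520.1, 254.1, 424.3]
tcp_rot: [0.001, 0.146, 0.989, 0.005]
ft_force: [0.3, 0.3, 0.1]
finger_gap: 87.4
```

```bash
python3 foot.py; python3 snap.py w21
python3 - <<'E'
from h import *
s=ctrl.capture("side")[:,:,::-1];cv2.imwrite("pics/s21.png",cv2.resize(s[130:460,180:460],None,fx=1.8,fy=1.8))
cv2.imwrite("pics/t21.png",ctrl.capture("top")[:,:,::-1])
E
```

```text
t 35.7 foot [522.11 257.42 148.3 ] err [-76.56 236.89] zax [ 0.0027  0.0096 -1.    ] F [0.29 0.25 0.09] M [-0.04 -0.    0.03] gap 87.41
go units [-5.673 -8.183 -0.082] down10mm: [-0.    -0.004  0.4  ] vmax 0.0038
```

View pics/w21.png

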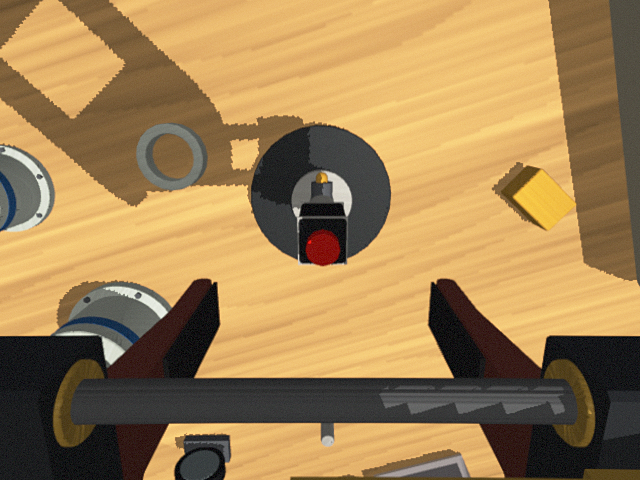

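View pics/s21.png

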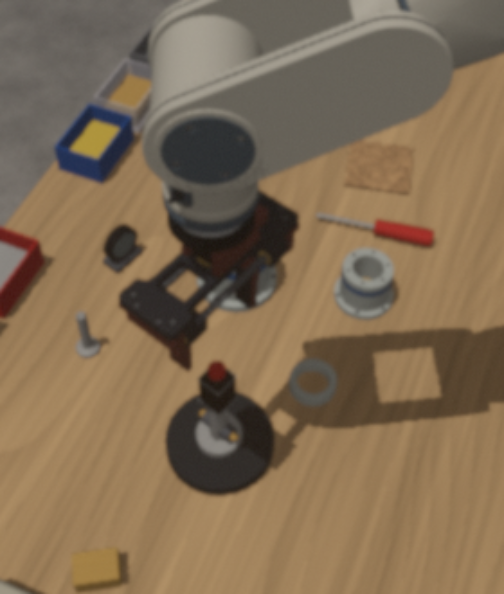

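View pics/t21.png

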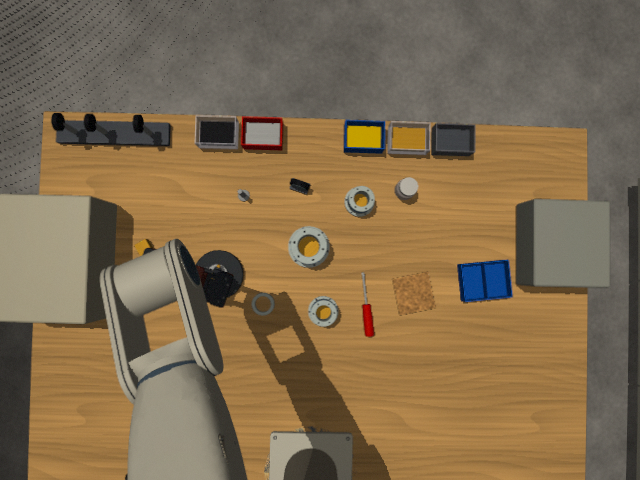

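```bash
python3 knob.py w21 174; python3 plate.py w21
python3 - <<'E'
from h import *
f=np.load("pics/w21.npz");P=(f["R"],f["p"])
i=cv2.imread("pics/w21.png");c=i[160:270,260:400];cv2.imwrite("pics/c21.png",cv2.resize(c,None,fx=5,fy=5,interpolation=cv2.INTER_NEAREST))
E
python3 - <<'E'
from h import *
s=ctrl.capture("side")[:,:,::-1];cv2.imwrite("pics/c22.png",cv2.resize(s[320:410,270:335],None,fx=6,fy=6,interpolation=cv2.INTER_NEAREST))
E
```

```text
[([306, 230, 34, 36, 927], [322.3, 248.1])]
knob [[518.26 257.37 174.  ]] tool [[2.6800e+00 1.4000e-01 2.5029e+02]]
dia 19.45
[518.62 256.66  63.77] res 0.15 42
```

View pics/c21.png

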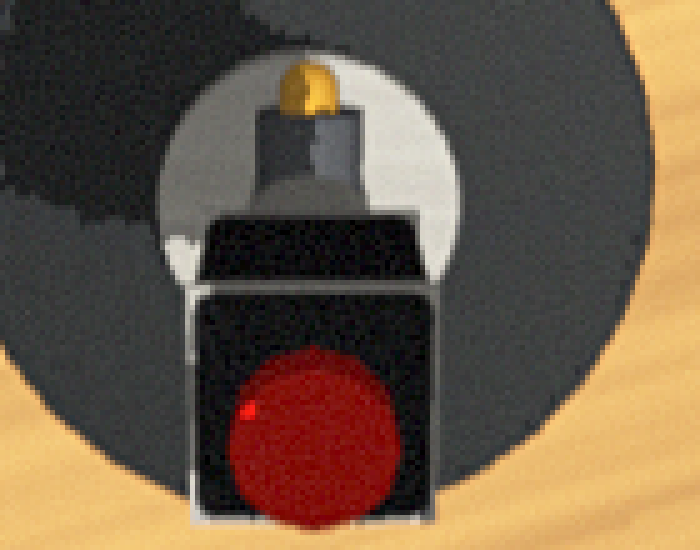

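View pics/c22.png

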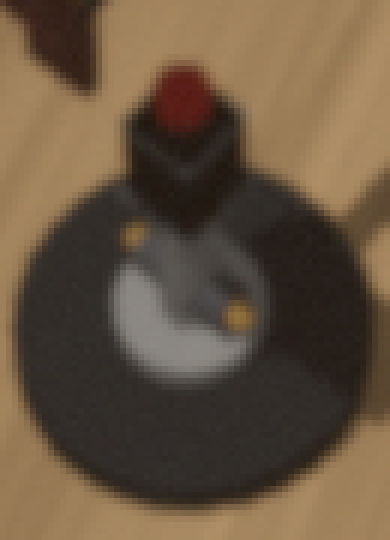

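```bash
python3 - <<'E'
from h import *
f=np.load("pics/w21.npz");P=(f["R"],f["p"])
a=plane("wrist",[(321.6,172)],51,P)[0];print("tip_a",a,"dist to axis",np.hypot(*(a[:2]-[518.3,257.2])))
s=plane("side",[(270+132/6,320+235/6),(270+238/6,320+316/6)],50);print(s,np.linalg.norm(s[0]-s[1]))
fe=plane("wrist",[(260+157/5,160+195/5),(260+462/5,160+195/5)],32,P);print(fe,fe.mean(0),np.linalg.norm(fe[0]-fe[1]))
E
sleep 0
```

```text
tip_a [492.69513494 265.30528954  51.        ] dist to axis 26.857118860776783
[[543.5526168  248.18505971  50.        ]
 [496.91105231 262.42943143  50.        ]] 48.768203412689594
[[510.32695341 231.90971742  32.        ]
 [526.1492893  284.07832671  32.        ]] [518.23812135 257.99402206  32.        ] 54.51522822445454
```

Run:
```python
from workcell import ctrl
print(ctrl.observe()["time_s"],ctrl.close_job())
```

```text
the job is handed in; nothing more can be done
35.9 None
```

I did the job in the order asked and handed it in at 35.9 s of the 72 s allowed. The gauge now stands upright and released on the granite plate.

**What I did**
- Took the gauge by its black grip with 22 N and lowered it into the largest housing. I felt the stop disc about 66 mm under the mouth, with a reading of about 4 N upward on the tool, and let go.
- Pushed the red knob down 3.4 to 5.4 mm with at most about 11.5 N and kept it down for about 1 s. Then I let it come back up.
- Regripped the gauge and drew it out. Side forces during the draw were at most about 2.5 N.
- Set it on the plate by feel, released it and moved clear.

**Last checks**
- **Position:** the gauge's foot is about 1.4 mm from the plate's measured centre.
- **Upright and locked:** the knob is up, and it sits directly above the foot to within 1 mm.
- **Plungers:** the visible plunger end measured about 27 mm from the gauge's axis, where 28 mm is expected. The same reading came out about 1 mm short before the plungers sprang out, so this fits a 56 mm spread.
- **Other things:** those still visible in the last top view are where they started. The arm hid part of the brass block there, but the wrist view shows it.

**Checks that were off or weak**
- The measured plate radius was 63.8 mm instead of 65 mm, within the calibration.
- The tool leaned by up to about 1.4° while lowering the gauge. The gauge went in without any noticeable side force.
- While the knob was down, the side force on it reached 3.5 N. I eased it to about 2 N before letting the knob up.
- I checked the second plunger only roughly from the side camera. The plunger ends were 48.8 mm apart between the visible blob centres, which fits about 56 mm between the outer ends.

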